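# Find the tin that rattles and seat it in the examination nest

## Task

One of the three sealed tins has a loose ball inside: lift the tins from the tray and gently shake or rock them lengthways to feel which one, making its ball run to an end of the tin, never moving a tin faster than half a metre per second or turning it over. Seat the rattling tin upright and fully home in the pocket of the yellow nest without forcing it, and leave the other two standing upright in their own bays of the tray. Leave the other things on the counter alone.

Things in the scene. Friction and masses are not known exactly. Their poses are not given: they have to be found in the camera images.
- tin_1: closed steel tin like the other two, 130 (x) x 44 (y) x 56 high, red seals on the lid, 0.32-0.45 kg in all; origin: centre of underside, z up; starts in bay 1. One tin, drawn anew each time, hides a loose 31 mm ball (ball_c0, 0.12 kg) that rolls 90 mm along the tin's x if tilted over 0.12 rad or shaken over 1.2 m/s2 and stays where it is when level; the others hold 0.12 kg packed tight, perhaps off-centre
- tin_2: closed steel tin like the other two, 130 (x) x 44 (y) x 56 high, red seals on the lid, 0.32-0.45 kg in all; origin: centre of underside, z up; starts in bay 2. One tin, drawn anew each time, hides a loose 31 mm ball (ball_c0, 0.12 kg) that rolls 90 mm along the tin's x if tilted over 0.12 rad or shaken over 1.2 m/s2 and stays where it is when level; the others hold 0.12 kg packed tight, perhaps off-centre
- tin_3: closed steel tin like the other two, 130 (x) x 44 (y) x 56 high, red seals on the lid, 0.32-0.45 kg in all; origin: centre of underside, z up; starts in bay 3. One tin, drawn anew each time, hides a loose 31 mm ball (ball_c0, 0.12 kg) that rolls 90 mm along the tin's x if tilted over 0.12 rad or shaken over 1.2 m/s2 and stays where it is when level; the others hold 0.12 kg packed tight, perhaps off-centre
- tray: fixed grey evidence tray 190 (its x) x 360 (its y), with a floor 8 mm thick; blue ribs, 8 mm above that floor, run round its edge and between its three bays. Origin at the centre of its underside on the counter; the tins' long sides lie along its x. Bays are 110 apart along its y, each much wider than a tin
- bay_1 (a point): centre of the floor of bay 1 (8 mm above the counter), where the underside of tin_1 rests at the start
- bay_2 (a point): centre of the floor of bay 2 (8 mm above the counter), where the underside of tin_2 rests at the start
- bay_3 (a point): centre of the floor of bay 3 (8 mm above the counter), where the underside of tin_3 rests at the start
- nest: fixed yellow block 175 (its x) x 90 (its y) x 24 high with a rectangular pocket 133 x 47 in its top, 16 deep, open upwards, with a 2 mm chamfer at the mouth; 1.5 mm of play on each side of a tin. Origin at the centre of its underside; a tin goes in with its long side along the nest's x, either way round
- nest_pocket (a point): centre of the pocket's floor (8 mm above the counter, 16 mm below the block's top): a tin that is home has its underside centre here
- stamp: bystander: rubber stamp with a wooden knob, 60 x 30, 65 high, just beyond the nest
- carton_a: bystander: small yellow carton 55 x 80 x 45 high, just beyond the tray
- carton_b: bystander: small brown carton 55 x 80 x 45 high, just beyond the tray
- roll: bystander: upright white roll of film, diameter 60, 100 high
- torch: bystander: dark torch lying flat, 130 long, 36 high
Mind the look-alikes: they are no part of the job. Leave any orange look-alike of the tin_3 alone. What is shaped like the tin_1 but green is not meant.

How it is judged:
By the outcome, as a careful person would: the job done as asked, in the order asked, and still so for the second after the job is handed in, with the robot touching nothing.
It also fails if it takes over 72 s, if anything falls off the work surface, if the arm or the gripper's body presses on something with over 40 N, if the wrist force passes 120 N, or if a joint passes its speed limit or range.

## Robot

A 7-joint arm with a two-finger parallel gripper is mounted at the origin on the work surface. World frame = base frame: x ahead of the robot, y to its left, z up, the work surface at z = 0. Lengths are in m, angles in rad, forces in N, time in s.
With the tool pointing down it reaches from about 0.35 to 0.9 m from the base axis. Payload 8.1 kg.
Tool frame: the origin (TCP) lies midway between the tips of the shut fingers; the grasp point (between the pads) lies arm.hold_point_z behind it (arm.hold_point_z is the distance from the TCP to the grasp point, in m); z points along the fingers, x is the direction in which the jaws open and shut, and the axes are right-handed (so a half turn about z gives the same grasp; the last joint's range is limited). The gripper opens to 92 mm and grips with 3 to 60 N. Pads are 19 mm wide; open, the fingers measure 130 mm over their backs; the gripper's body (75 mm by 190 mm) begins 47 mm behind the grasp point.
Start: joints at [-0.103, 0.434, 0.025, 1.573, -0.012, 1.134, -0.075], TCP at [0.625, -0, 0.191] pointing down, gripper open.
Joint ranges: [-2.62, 2.62], [-0.44, 2.09], [-1.27, 1.32], [0.08, 2.57], [-1.32, 4.46], [0.12, 2], [-2.74, 2.74]. Speed limits (rad/s): [2.22, 2.22, 3.01, 3.01, 3.14, 3.14, 3.14].

## Interface

Orientations are given as a rotation vector (axis times angle).
In Python, from cell import arm gives the robot as it stands.
- The arm moves only by the shell command python3 -m pendant 'ROWS' [FORCE]. ROWS is JSON, a list of rows, each an object with "dp": the shift along the tool's x, y, z in m, a list of three; "rotation": the turn, a rotation vector about the tool's x, y, z in rad, a list of three; "fingers": the closure, from -1 (fully open) to 1 (shut). In form: [{"dp": [x, y, z], "rotation": [rx, ry, rz], "fingers": fingers}, ...]. A call has 1 to 20 rows; each row is the pose to reach, as a shift and turn from the pose measured when the call began, along the tool's axes at that moment; what a row does not reach only later rows make up. A row lasts 1/8 s, in which the tool goes at most 62.5 mm and 10.7 degrees, less where a joint would pass 70% of its speed; a pose out of reach is approached as far as the arm can. A call with a gripper value outside its range is refused whole. The fingers move at their own pace and stop on an object; FORCE is the grip in N (left out, the last holds). Time passes only in rows, so rows that repeat a pose let the fingers close. It gives the time, the measured TCP pose, the force and the opening at its end, in the units of the state.
- arm.observe(): the state, without advancing time (a new reading comes with each control period).
- arm.get_image(name): name is "scene" or "side" or "wrist"; returns the picture (384x512x3 uint8, blue, green, red); there is no depth.
- arm.camera_params(name): a dict with "camera_matrix" (3x3 intrinsics, pixels), "k1" (the pictures are not rectified: a ray, as slopes to the right and down, at radius r is drawn at 1 + k1 r^2 times it, then the intrinsics apply), "rvec" (rotation vector, rad) and "tvec" (3), from world to camera coordinates, as OpenCV has them. Camera axes: x right, y down, z forward; pixel columns grow to the right and rows downward; lengths in m; the calibration is good to about 2 mm. A picture is of the moment at which its call begins: read the wrist's pose just before it. camera_params takes no time and is no camera call; for the wrist camera it gives the pose at the moment of the call.
- arm.sign_off(): hands the job in, once; it reports no verdict.
The state is a dict: "clock": time; "joints": joint angles; "dq": joint speeds; "joint_efforts": joint torques, N m; "position": TCP position; "ee_rot": TCP orientation; "force": force on the tool from outside, world axes, zero at the start; "ft_torque": the same for the moment, N m; "width": opening from 0.0 (shut) to 1.0 (fully open).
Only numpy, scipy, OpenCV 4.12 (cv2) and the standard library are available. Lean on these libraries where they do the work, as an engineer would, in place of code of your own. Each camera call takes 0.05 s, during which the arm holds its last target.

## Working session

There is one attempt and no reset: what is moved stays moved. The work goes in short steps, Python scripts to look and compute and a shell command to move; the robot and the scene stay as the last step left them, time stands still between calls to the robot, and variables do not carry over. Pictures are saved under pics/ and viewed, and the job is handed in when it is done.

```bash
ls; mkdir -p pics
python3 - <<'E'
from cell import arm
import cv2
print(arm.observe(), arm.hold_point_z)
for n in ("scene","side","wrist"):
    p=arm.camera_params(n); print(n,p)
    cv2.imwrite(f"pics/{n}0.png",arm.get_image(n))
E
```

```text
pics
{'clock': 0.0, 'joints': array([-0.10263636,  0.43522324,  0.02496863,  1.57409832, -0.0116228 ,
        1.13398   , -0.07511092]), 'dq': array([ 2.01470872e-03,  9.17497406e-04, -1.13786976e-04, -1.13616707e-05,
        3.73477732e-04,  1.94237969e-04,  1.95427614e-03]), 'joint_efforts': array([ 3.89017032e-04, -6.67853522e+01,  9.84863900e-01, -3.14464223e+01,
       -6.05165795e-02,  4.27553023e-02,  1.12382318e-04]), 'position': array([ 6.24435944e-01, -2.85458196e-05,  1.89744319e-01]), 'ee_rot': array([ 3.14147191e+00, -7.87005790e-05, -2.44904315e-03]), 'force': array([ 0.72083123,  1.0380247 , -0.17564096]), 'ft_torque': array([-0.00329414,  0.01619269, -0.05789578]), 'width': 1.0010438110349897} 0.0188
scene {'camera_matrix': array([[401.52065795,   0.        , 252.6090578 ],
       [  0.        , 401.52065795, 191.03679558],
       [  0.        ,   0.        ,   1.        ]]), 'k1': -0.12482564775361749, 'rvec': array([ 1.96447682,  1.04888001, -0.57417857]), 'tvec': array([-0.30232101, -0.23201109,  1.65842907])}
side {'camera_matrix': array([[371.80323805,   0.        , 259.55509351],
       [  0.        , 371.80323805, 191.30563422],
       [  0.        ,   0.        ,   1.        ]]), 'k1': -0.003229345296778089, 'rvec': array([ 2.32403843, -0.10390907,  0.02309123]), 'tvec': array([-0.52826562,  0.05630274,  1.04905155])}
wrist {'camera_matrix': array([[295.25484055,   0.        , 255.23004544],
       [  0.        , 295.25484055, 189.84016253],
       [  0.        ,   0.        ,   1.        ]]), 'k1': -0.07456231150813386, 'rvec': array([-2.89495033e+00, -5.79201976e-04,  2.09306580e-03]), 'tvec': array([-0.62411809, -0.03147856,  0.38965066])}
```

View pics/scene0.png

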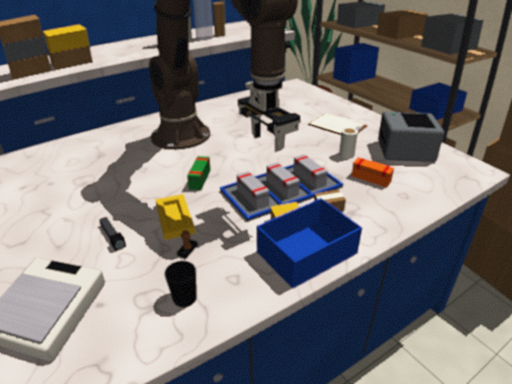

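View pics/side0.png

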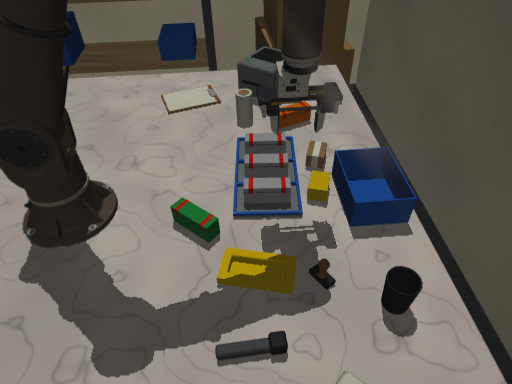

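View pics/wrist0.png

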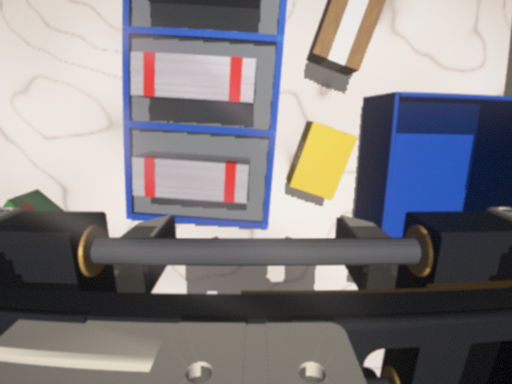

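```bash
cat > h.py <<'E'
import numpy as np, cv2
def ray(P,uv):
    K=P["camera_matrix"];k1=P["k1"]
    d=np.array([k1,0,0,0,0.])
    x=cv2.undistortPoints(np.array(uv,float).reshape(-1,1,2),K,d).reshape(-1,2)
    R=cv2.Rodrigues(P["rvec"])[0]
    C=-R.T@P["tvec"]
    D=np.c_[x,np.ones(len(x))]@R
    return C,D
def onplane(P,uv,z):
    C,D=ray(P,uv); s=(z-C[2])/D[:,2]
    return C+s[:,None]*D
def proj(P,X):
    return cv2.projectPoints(np.array(X,float).reshape(-1,1,3),P["rvec"],P["tvec"],P["camera_matrix"],np.array([P["k1"],0,0,0,0.]))[0].reshape(-1,2)
def masks(im):
    h=cv2.cvtColor(im,cv2.COLOR_BGR2HSV); H,S,V=h[...,0],h[...,1],h[...,2]
    return dict(red=(((H<6)|(H>174))&(S>150)&(V>90)).astype(np.uint8)*255,
      yellow=((H>20)&(H<34)&(S>150)&(V>80)).astype(np.uint8)*255,
      blue=((H>105)&(H<125)&(S>150)&(V>60)).astype(np.uint8)*255)
def comps(m,amin=30):
    c,_=cv2.findContours(m,cv2.RETR_EXTERNAL,cv2.CHAIN_APPROX_NONE)
    return sorted([k for k in c if cv2.contourArea(k)>amin],key=lambda k:k[:,0,1].min())
E
python3 - <<'E'
from h import *
from cell import arm
np.set_printoptions(precision=4,suppress=True)
for n in ("side","wrist"):
    im=cv2.imread(f"pics/{n}0.png");P=arm.camera_params(n);m=masks(im)
    print(n,"C",ray(P,[[0,0]])[0])
    for k,z in (("red",.064),("yellow",.024),("blue",.016)):
        for c in comps(m[k]):
            r=cv2.minAreaRect(c); b=cv2.boxPoints(r)
            print(k,np.round(r[0]),np.round(r[1]),round(r[2]),onplane(P,[r[0]],z)[0], onplane(P,b,z)[:,:2].tolist() if k!="red" else "")
E
```

```text
side C [ 0.4786 -0.7671  0.7519]
red [283. 183.] [11.  4.] 82 [ 0.595  -0.0094  0.064 ] 
red [206. 220.] [ 3. 16.] 49 [ 0.3853 -0.1286  0.064 ] 
yellow [319. 181.] [20. 20.] 9 [0.7069 0.0314 0.024 ] [[0.6680655007426467, 0.0004882523630598268], [0.6928248471031278, 0.08441052978315544], [0.7475506204060718, 0.0637660618002378], [0.7200590788593211, -0.01816855886105262]]
yellow [252. 263.] [30. 69.] 90 [ 0.4914 -0.2412  0.024 ] [[0.4097133959726689, -0.18856994557473894], [0.5787202461245416, -0.2046518909374998], [0.56719440425546, -0.2900415248552789], [0.4097642649997726, -0.27535999722128446]]
blue [176.  41.] [35. 35.] 88 [0.198  1.1654 0.016 ] [[0.07553356491946162, 1.4249024594765196], [0.2733267097447386, 1.4159783213570367], [0.3005960012057203, 0.9479566331705955], [0.13497030260375814, 0.9559891233059885]]
blue [68. 56.] [ 7. 19.] 0 [-0.311   1.0554  0.016 ] [[-0.2961224481596693, 0.9484460019979557], [-0.3632908253147245, 1.1769141696055498], [-0.32735941320582934, 1.1724005582699437], [-0.2633624035596858, 0.9445052903665261]]
blue [266. 176.] [77. 68.] 89 [0.5574 0.0776
[... 2240 characters left out ...]
05459]]
blue [268. 182.] [ 4. 56.] 5 [ 0.6404 -0.0177  0.016 ] [[0.6350712355089748, -0.05513642870013594], [0.6409402568013132, 0.018441604320059278], [0.6454586548337254, 0.01803618098857361], [0.6398037013794591, -0.0555865077005962]]
blue [134. 208.] [43. 22.] 47 [ 0.4639 -0.0526  0.016 ] [[0.43408594353597696, -0.04128343268995083], [0.4580901335190774, -0.021006645955497824], [0.49362767974022, -0.064031549482643], [0.4697278664905384, -0.08551863978948723]]
blue [187. 219.] [24.  4.] 3 [ 0.5337 -0.0687  0.016 ] [[0.5172013775989213, -0.07093887594646786], [0.5178920828659407, -0.06498251839354671], [0.5500680197233329, -0.06646159302169721], [0.5495068090627924, -0.07241178997823591]]
```

```bash
python3 -m pendant '[{"dp":[-0.02,0.05,-0.01],"rotation":[0,0,0],"fingers":-1},{"dp":[-0.04,0.1,-0.02],"rotation":[0,0,0],"fingers":-1},{"dp":[-0.06,0.15,-0.03],"rotation":[0,0,0],"fingers":-1},{"dp":[-0.08,0.2,-0.04],"rotation":[0,0,0],"fingers":-1},{"dp":[-0.11,0.26,-0.05],"rotation":[0,0,0],"fingers":-1},{"dp":[-0.13,0.31,-0.05],"rotation":[0,0,0],"fingers":-1},{"dp":[-0.13,0.31,-0.05],"rotation":[0,0,0],"fingers":-1},{"dp":[-0.13,0.31,-0.05],"rotation":[0,0,0],"fingers":-1},{"dp":[-0.13,0.31,-0.05],"rotation":[0,0,0],"fingers":-1}]'
python3 - <<'E'
from h import *
from cell import arm
np.set_printoptions(precision=4,suppress=True)
P=arm.camera_params("wrist");im=arm.get_image("wrist");cv2.imwrite("pics/nest1.png",im);np.save("nestP.npy",P,allow_pickle=True)
m=masks(im)["yellow"];cv2.imwrite("pics/nestm.png",m)
for c in comps(m):
    r=cv2.minAreaRect(c); print(r,onplane(P,cv2.boxPoints(r),.024).tolist())
E
```

```text
clock: 1.27
position: [0.4954, -0.3083, 0.2399]
ee_rot: [-3.141, -0.004, 0.002]
force: [-0.1, -0.4, 0.0]
width: 0.997
((261.46478271484375, 122.25727844238281), (126.25469970703125, 64.93098449707031), 14.931416511535645) [[0.4077303062893401, -0.27226256924803105, 0.02400000000000002], [0.4333050711413757, -0.1897625256732889, 0.02400000000000002], [0.5971082500164228, -0.23101717748012593, 0.02400000000000002], [0.5782972112946605, -0.3173619406795371, 0.02400000000000002]]
```

View pics/nest1.png

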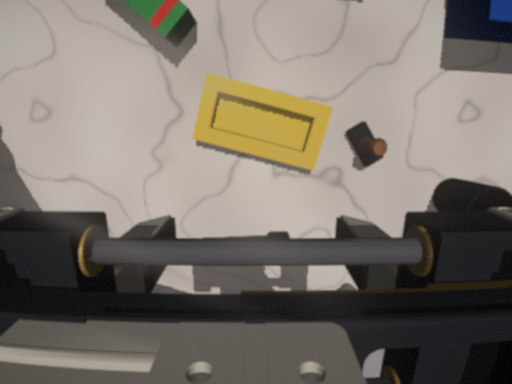

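Run:
```python
from h import *
im=cv2.imread("pics/nest1.png")[60:185,180:345]
cv2.imwrite("pics/nestz.png",cv2.resize(im,None,fx=4.8,fy=4.8,interpolation=cv2.INTER_CUBIC))
```

```text
(no output)
```

View pics/nestz.png

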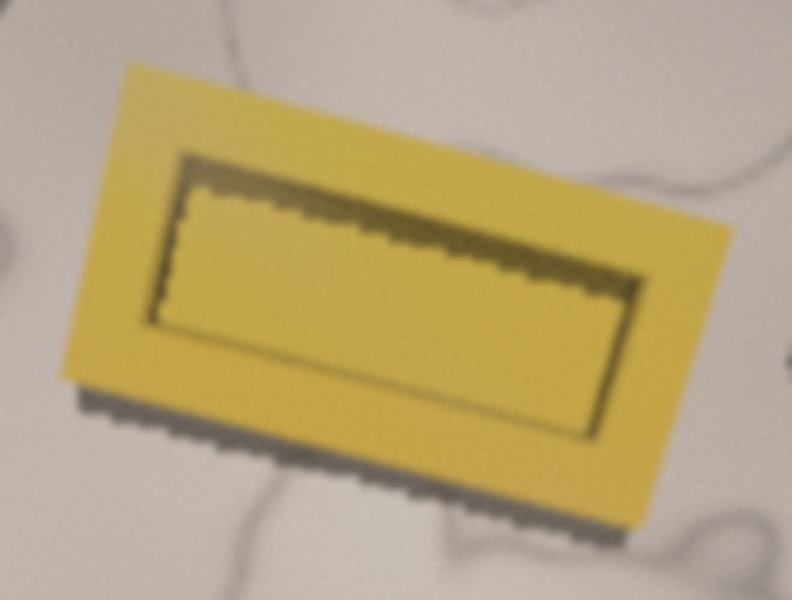

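```bash
cat >> h.py <<'E'
def fitrect(W,L,w,verbose=True):
    """W Nx2 world contour; fit four sides with fitLine; returns centre,yaw,size"""
    W=W.astype(np.float32); r=cv2.minAreaRect(W*1000); 
    (cx,cy),(a,b),t=r; t=np.radians(t)
    if a<b: t+=np.pi/2; a,b=b,a
    t=(t+np.pi/2)%np.pi-np.pi/2
    c=np.array([cx,cy])/1000
    for it in range(3):
        R=np.array([[np.cos(t),-np.sin(t)],[np.sin(t),np.cos(t)]]); q=(W-c)@R
        off=[];ang=[]
        for ax,s,h,o in ((0,1,L/2,w/2),(0,-1,L/2,w/2),(1,1,w/2,L/2),(1,-1,w/2,L/2)):
            k=(abs(s*q[:,ax]-h)<.006)&(abs(q[:,1-ax])<o*.85)
            if k.sum()<8: off.append(np.nan);continue
            vx,vy,x0,y0=cv2.fitLine(q[k].astype(np.float32)*1000,cv2.DIST_HUBER,0,.01,.01).ravel()
            if ax==0: m=vx/vy; off.append((x0-m*y0)/1000)
            else: m=vy/vx; off.append((y0-m*x0)/1000); ang.append(m)
        dx=np.mean(off[:2]);dy=np.mean(off[2:])
        c=c+R@np.array([dx,dy]); t+=np.mean(ang)
    if verbose: print("centre",c.round(4),"yaw",round(t,4),"size",round(off[0]-off[1],4),round(off[2]-off[3],4))
    return c,t
E
python3 - <<'E'
from h import *
im=cv2.imread("pics/nest1.png");P=np.load("nestP.npy",allow_pickle=True).item()
B=cv2.resize(im,None,fx=4,fy=4,interpolation=cv2.INTER_CUBIC)
h=cv2.cvtColor(B,cv2.COLOR_BGR2HSV)
m=((h[...,0]>18)&(h[...,0]<36)&(h[...,1]>110)&(h[...,2]>150)).astype(np.uint8)*255
cs,hi=cv2.findContours(m,cv2.RETR_CCOMP,cv2.CHAIN_APPROX_NONE)
c=max(cs,key=cv2.contourArea)
uv=(c[:,0]+.5)/4-.5
fitrect(onplane(P,uv,.024)[:,:2],.175,.090)
# pocket outline: dark-yellow edge + floor filled
m2=((h[...,2]<130)).astype(np.uint8)*255
full=np.zeros_like(m);cv2.drawContours(full,[c],-1,255,-1)
full=cv2.erode(full,np.ones((25,25)));m2&=full
pts=cv2.findNonZero(m2)
fitc,_=cv2.findContours(cv2.morphologyEx(m2,cv2.MORPH_CLOSE,np.ones((9,9))),cv2.RETR_EXTERNAL,cv2.CHAIN_APPROX_NONE)
c=max(fitc,key=lambda k:cv2.minAreaRect(k)[1][0]*cv2.minAreaRect(k)[1][1]);uv=(c[:,0]+.5)/4-.5
try: fitrect(onplane(P,uv,.024)[:,:2],.137,.051)
except Exception as e: print(e)
E
```

```text
centre [ 0.5034 -0.2526] yaw -0.2529 size 0.1735 0.0894
centre [nan nan] yaw nan size nan nan
  return _methods._mean(a, axis=axis, dtype=dtype,
  ret = ret.dtype.type(ret / rcount)
```

```bash
python3 -m pendant '[{"dp":[0.01,-0.06,-0.015],"rotation":[0,0,0],"fingers":-1},{"dp":[0.02,-0.12,-0.03],"rotation":[0,0,0],"fingers":-1},{"dp":[0.03,-0.18,-0.045],"rotation":[0,0,0],"fingers":-1},{"dp":[0.045,-0.24,-0.06],"rotation":[0,0,0],"fingers":-1},{"dp":[0.055,-0.3,-0.08],"rotation":[0,0,0],"fingers":-1},{"dp":[0.065,-0.36,-0.09],"rotation":[0,0,0],"fingers":-1},{"dp":[0.065,-0.36,-0.09],"rotation":[0,0,0],"fingers":-1},{"dp":[0.065,-0.36,-0.09],"rotation":[0,0,0],"fingers":-1},{"dp":[0.065,-0.36,-0.09],"rotation":[0,0,0],"fingers":-1}]'
python3 - <<'E'
from h import *
from cell import arm
np.set_printoptions(precision=4,suppress=True)
P=arm.camera_params("wrist");im=arm.get_image("wrist");cv2.imwrite("pics/tray1.png",im);np.save("trayP.npy",P,allow_pickle=True)
cv2.imwrite("pics/tray1z.png",cv2.resize(im[:240,80:350],None,fx=2.5,fy=2.5,interpolation=cv2.INTER_CUBIC))
m=masks(im)["red"]
for c in comps(m,20):
    M=cv2.moments(c); uv=[M['m10']/M['m00'],M['m01']/M['m00']]; print(np.round(uv,1),onplane(P,[uv],.064), cv2.minAreaRect(c)[1])
E
```

```text
clock: 2.45
position: [0.5594, 0.0503, 0.3298]
ee_rot: [3.141, 0.001, -0.003]
force: [-0.6, -0.2, 0.5]
width: 1.001
[229.6  44.5] [[0.5213 0.2173 0.064 ]] (5.628517150878906, 31.277454376220703)
[291.2  49.4] [[0.6112 0.2107 0.064 ]] (5.8041839599609375, 31.4898624420166)
[225.5 122.3] [[0.5133 0.1054 0.064 ]] (5.0, 27.0)
[284.4 124.3] [[0.6034 0.1026 0.064 ]] (5.3732008934021, 27.463027954101562)
[222.6 185.3] [[0.5065 0.0065 0.064 ]] (19.0, 4.0)
[278.  193.5] [[ 0.5957 -0.0069  0.064 ]] (5.174193382263184, 27.463027954101562)
[115.9 220.7] [[ 0.3242 -0.0549  0.064 ]] (5.7723469734191895, 23.283418655395508)
```

View pics/tray1z.png

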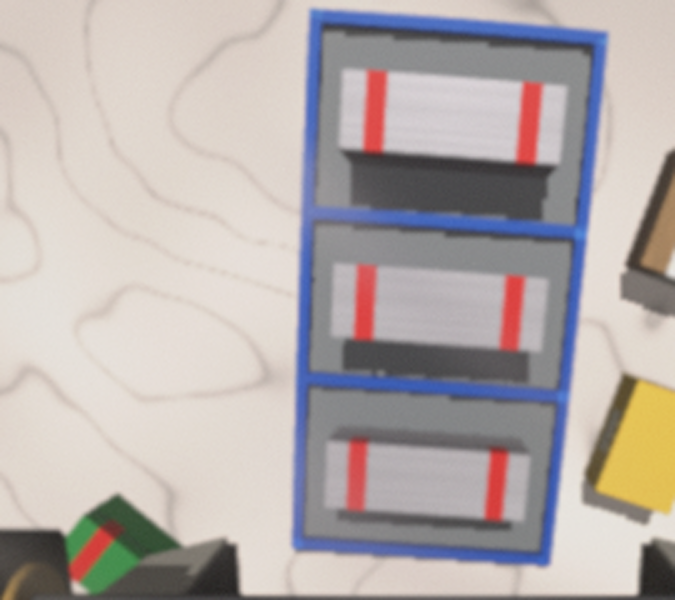

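```bash
python3 -m pendant '[{"dp":[0,0.01,0.02],"rotation":[0,0,-0.18],"fingers":-1},{"dp":[0,0.02,0.04],"rotation":[0,0,-0.36],"fingers":-1},{"dp":[0,0.03,0.07],"rotation":[0,0,-0.54],"fingers":-1},{"dp":[-0.01,0.04,0.1],"rotation":[0,0,-0.72],"fingers":-1},{"dp":[-0.01,0.055,0.13],"rotation":[0,0,-0.9],"fingers":-1},{"dp":[-0.008,0.055,0.16],"rotation":[0,0,-1.08],"fingers":-1},{"dp":[-0.008,0.055,0.18],"rotation":[0,0,-1.26],"fingers":-1},{"dp":[-0.008,0.055,0.18],"rotation":[0,0,-1.42],"fingers":-1},{"dp":[-0.008,0.055,0.19],"rotation":[0,0,-1.51],"fingers":-1},{"dp":[-0.008,0.055,0.2],"rotation":[0,0,-1.51],"fingers":-1},{"dp":[-0.008,0.055,0.2],"rotation":[0,0,-1.51],"fingers":-1},{"dp":[-0.008,0.055,0.2],"rotation":[0,0,-1.51],"fingers":-1}]'
python3 - <<'E'
from h import *
from cell import arm
np.set_printoptions(precision=4,suppress=True)
P=arm.camera_params("wrist");o=arm.observe();im=arm.get_image("wrist");cv2.imwrite("pics/t1h.png",im)
print(o['position'],cv2.Rodrigues(o['ee_rot'])[0],o['joints'],o['force'],o['ft_torque'])
m=masks(im)["red"]
for c in comps(m,20):
    M=cv2.moments(c); uv=[M['m10']/M['m00'],M['m01']/M['m00']]; print(np.round(uv,1),onplane(P,[uv],.064), cv2.minAreaRect(c)[1])
E
```

```text
clock: 4.0
position: [0.5512, -0.005, 0.13]
ee_rot: [-2.288, -2.151, 0.002]
force: [0.3, 0.3, 0.3]
width: 1.002
[ 0.5512 -0.005   0.13  ] [[ 0.0618  0.9981 -0.0015]
 [ 0.9981 -0.0618 -0.0001]
 [-0.0002 -0.0015 -1.    ]] [ 0.1285  0.397  -0.2891  1.8111  0.1354  0.9542  1.2909] [0.2767 0.3496 0.2817] [ 0.0613 -0.0602 -0.0288]
[114.1  11.4] [[ 0.3924 -0.1126  0.064 ]] (45.080780029296875, 12.980457305908203)
[256.  139.1] [[ 0.5057 -0.002   0.064 ]] (10.0, 49.0)
[379.9 141. ] [[0.5136 0.1078 0.064 ]] (11.0, 51.0)
[491.6 143.9] [[0.5211 0.2158 0.064 ]] (40.090213775634766, 10.740679740905762)
[255.4 234. ] [[ 0.5945 -0.0079  0.064 ]] (45.135894775390625, 7.897531509399414)
[390.6 233.8] [[0.603 0.122 0.064]] (8.745731353759766, 5.934603214263916)
```

View pics/t1h.png

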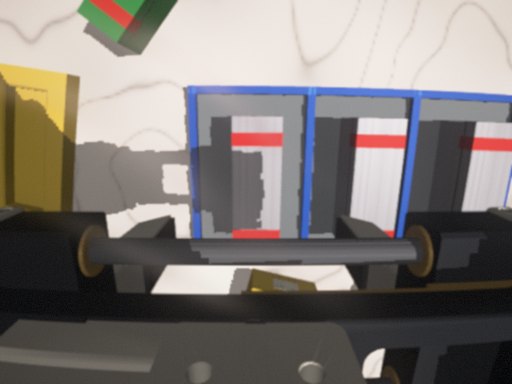

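```bash
python3 -m pendant '[{"dp":[0,0,0.03],"rotation":[0,0,0],"fingers":-1},{"dp":[0,0,0.06],"rotation":[0,0,0],"fingers":-1},{"dp":[0,0,0.085],"rotation":[0,0,0],"fingers":-1},{"dp":[0,0,0.097],"rotation":[0,0,0],"fingers":-1},{"dp":[0,0,0.097],"rotation":[0,0,0],"fingers":-1},{"dp":[0,0,0.097],"rotation":[0,0,0],"fingers":0.2},{"dp":[0,0,0.097],"rotation":[0,0,0],"fingers":1},{"dp":[0,0,0.097],"rotation":[0,0,0],"fingers":1},{"dp":[0,0,0.097],"rotation":[0,0,0],"fingers":1},{"dp":[0,0,0.097],"rotation":[0,0,0],"fingers":1},{"dp":[0,0,0.097],"rotation":[0,0,0],"fingers":1}]' 40; python3 -c "
from cell import arm
print(arm.observe())"
```

```text
clock: 5.42
position: [0.5512, -0.0049, 0.0332]
ee_rot: [-2.288, -2.152, 0.001]
force: [-0.0, -0.2, -1.0]
width: 0.4
{'clock': 5.425, 'joints': array([ 0.10401736,  0.51719187, -0.26337374,  1.90512369,  0.19106618,
        0.74456317,  1.24176622]), 'dq': array([0.0008948 , 0.0008067 , 0.00067021, 0.00060349, 0.00082006,
       0.00082678, 0.0004948 ]), 'joint_efforts': array([ 6.38078840e-03, -6.37348223e+01, -3.46881799e+00, -2.30222958e+01,
        1.59039313e-02,  9.92529094e-02, -8.02385145e-07]), 'position': array([ 0.55122362, -0.00493316,  0.03317775]), 'ee_rot': array([-2.28803564e+00, -2.15173051e+00,  1.47712775e-03]), 'force': array([-0.01133958, -0.22851471, -1.01823955]), 'ft_torque': array([ 0.08456299, -0.05125245,  0.03247795]), 'width': 0.4004127751419697}
```

```bash
cat > rd.py <<'E'
from h import *
from cell import arm
np.set_printoptions(precision=4,suppress=True)
o=arm.observe();R=cv2.Rodrigues(o['ee_rot'])[0]
print("t",o['clock'],o['position'],"F",o['force'],"T",o['ft_torque'],"T.toolx",o['ft_torque']@R[:,0],"w",o['width'],"toolz",R[:,2])
E
python3 -m pendant '[{"dp":[0,0,-0.01],"rotation":[0,0,0],"fingers":1},{"dp":[0,0,-0.03],"rotation":[0,0,0],"fingers":1},{"dp":[0,0,-0.05],"rotation":[0,0,0],"fingers":1},{"dp":[0,0,-0.07],"rotation":[0,0,0],"fingers":1},{"dp":[0,0,-0.09],"rotation":[0,0,0],"fingers":1},{"dp":[0,0,-0.09],"rotation":[0,0,0],"fingers":1},{"dp":[0,0,-0.09],"rotation":[0,0,0],"fingers":1},{"dp":[0,0,-0.09],"rotation":[0,0,0],"fingers":1}]' && python3 rd.py
python3 -m pendant '[{"dp":[0,0,-0.09],"rotation":[0.1,0,0],"fingers":1}]' >/dev/null; python3 rd.py
```

```text
clock: 6.42
position: [0.5507, -0.005, 0.1224]
ee_rot: [-2.287, -2.151, 0.003]
force: [-0.5, 0.5, -0.6]
width: 0.004
t 6.425 [ 0.5507 -0.005   0.1224] F [-0.4635  0.4546 -0.6397] T [ 0.1708 -0.0621  0.0166] T.toolx -0.0515514550346475 w 0.004232866626159301 toolz [-0.0027 -0.0002 -1.    ]
t 6.55 [ 0.5428 -0.0054  0.1801] F [ 2.5464 -0.8764  0.2562] T [ 0.1145 -0.3804  0.0441] T.toolx -0.37299276131796466 w 0.005726388363393452 toolz [-0.1196  0.0047 -0.9928]
```

Run:
```python
from cell import arm
import cv2
cv2.imwrite("pics/s2.png",cv2.resize(arm.get_image("side")[80:320,120:420],None,fx=2.5,fy=2.5))
cv2.imwrite("pics/w2.png",arm.get_image("wrist"))
```

```text
(no output)
```

View pics/s2.png

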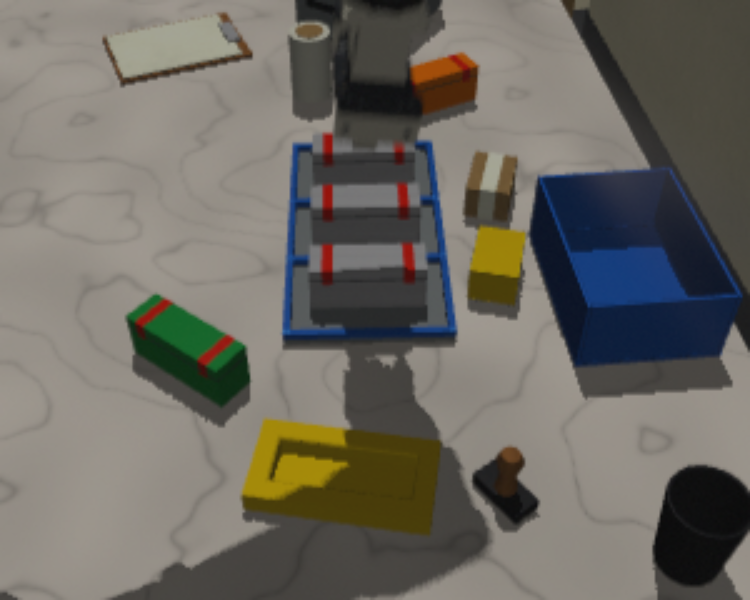

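View pics/w2.png

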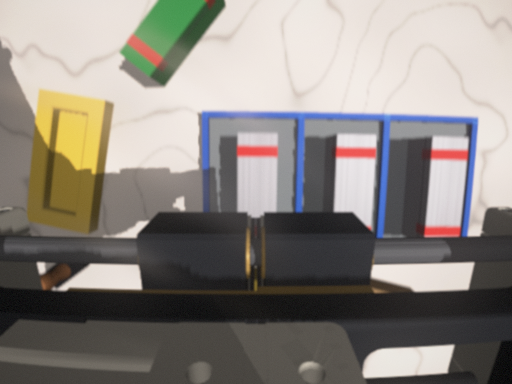

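```bash
python3 -m pendant '[{"dp":[0,0,0.0],"rotation":[-0.06,0,0],"fingers":-1},{"dp":[0,0,0.0],"rotation":[-0.12,0,0],"fingers":-1},{"dp":[0,0,0.0],"rotation":[-0.12,0,0],"fingers":-1},{"dp":[0,0,0.0],"rotation":[-0.12,0,0],"fingers":-1},{"dp":[0,0,0.0],"rotation":[-0.12,0,0],"fingers":-1},{"dp":[0,0,0.0],"rotation":[-0.12,0,0],"fingers":-1},{"dp":[0,0,0.0],"rotation":[-0.12,0,0],"fingers":-1}]'
cat > tins.py <<'E'
from h import *
from cell import arm
import sys
np.set_printoptions(precision=4,suppress=True)
P=arm.camera_params("wrist");im=arm.get_image("wrist");cv2.imwrite(f"pics/{sys.argv[1]}.png",im)
h=cv2.cvtColor(im,cv2.COLOR_BGR2HSV)
m=(((h[...,0]<8)|(h[...,0]>172))&(h[...,1]>100)&(h[...,2]>60)).astype(np.uint8)*255
for c in comps(m,20):
    M=cv2.moments(c); uv=[M['m10']/M['m00'],M['m01']/M['m00']]; print(np.round(uv,1),onplane(P,[uv],.064), np.round(cv2.minAreaRect(c)[1]))
E
python3 tins.py w3;python3 rd.py
```

```text
clock: 7.52
position: [0.5538, -0.0048, 0.19]
ee_rot: [2.279, 2.142, 0.021]
force: [-0.6, -0.2, -0.2]
width: 0.721
[134.2  20.4] [[ 0.388  -0.1169  0.064 ]] [46. 11.]
[255.6 130. ] [[ 0.5057 -0.0018  0.064 ]] [42. 10.]
[356.6 131.4] [[0.5133 0.1067 0.064 ]] [44. 10.]
[451.7 134. ] [[0.5211 0.2148 0.064 ]] [46. 10.]
[439.2 209.4] [[0.6089 0.2089 0.064 ]] [44.  9.]
[348.9 210.8] [[0.6033 0.1    0.064 ]] [10. 41.]
[255.5 210.2] [[ 0.5958 -0.0075  0.064 ]] [ 9. 39.]
t 7.575 [ 0.5538 -0.0048  0.1901] F [-0.3426  0.0124 -0.3875] T [0.1068 0.0189 0.0396] T.toolx 0.02545052392375883 w 0.7613036750578159 toolz [ 0.0193 -0.0008 -0.9998]
```

View pics/w3.png

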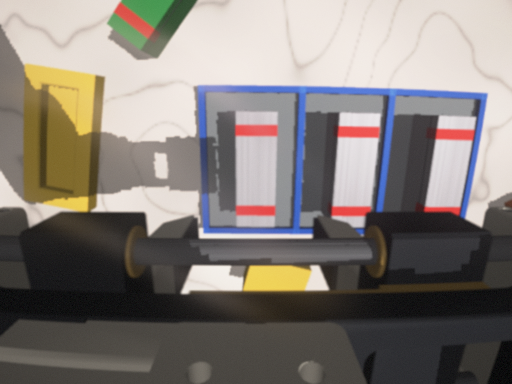

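```bash
python3 -m pendant '[{"dp":[0,-0.003,0.04],"rotation":[0.02,0,0],"fingers":-1},{"dp":[0,-0.005,0.08],"rotation":[0.02,0,0],"fingers":-1},{"dp":[0,-0.006,0.11],"rotation":[0.02,0,0],"fingers":-1},{"dp":[0,-0.006,0.13],"rotation":[0.02,0,0],"fingers":-1},{"dp":[0,-0.006,0.15],"rotation":[0.02,0,0],"fingers":-1},{"dp":[0,-0.006,0.157],"rotation":[0.02,0,0],"fingers":-1},{"dp":[0,-0.006,0.157],"rotation":[0.02,0,0],"fingers":-1}]'; python3 rd.py
python3 -m pendant '[{"dp":[0,0,0],"rotation":[0,0,0],"fingers":1},{"dp":[0,0,0],"rotation":[0,0,0],"fingers":1},{"dp":[0,0,0],"rotation":[0,0,0],"fingers":1},{"dp":[0,0,0],"rotation":[0,0,0],"fingers":1}]' 40
python3 -m pendant '[{"dp":[0,0,0],"rotation":[0,0,0],"fingers":1},{"dp":[0,0,0],"rotation":[0,0,0],"fingers":1}]'
python3 -m pendant '[{"dp":[0,0,0],"rotation":[0,0,0],"fingers":1},{"dp":[0,0,0],"rotation":[0,0,0],"fingers":1}]'; python3 rd.py
python3 tins.py w4
```

```text
clock: 8.45
position: [0.5507, -0.0046, 0.0329]
ee_rot: [-2.288, -2.151, 0.001]
force: [-0.2, 0.2, -0.4]
width: 1.0
t 8.45 [ 0.5507 -0.0046  0.0329] F [-0.2046  0.2036 -0.415 ] T [ 0.1187 -0.0796  0.0091] T.toolx -0.07207904438738302 w 0.9999456389292158 toolz [-0.0013  0.0004 -1.    ]
clock: 8.95
position: [0.5509, -0.0046, 0.0331]
ee_rot: [-2.288, -2.151, 0.001]
force: [-0.6, -0.0, 0.3]
width: 0.615
clock: 9.2
position: [0.5509, -0.0046, 0.0332]
ee_rot: [-2.288, -2.151, 0.001]
force: [-0.4, -0.4, 0.5]
width: 0.396
clock: 9.45
position: [0.5508, -0.0045, 0.0331]
ee_rot: [-2.288, -2.151, 0.001]
force: [-0.5, -0.0, 0.1]
width: 0.178
t 9.45 [ 0.5508 -0.0045  0.0331] F [-0.523  -0.0441  0.0965] T [ 0.1455 -0.0979 -0.0098] T.toolx -0.08872757463974025 w 0.17848993306310432 toolz [-0.001   0.0004 -1.    ]
[256.1 152.9] [[ 0.5058 -0.0017  0.064 ]] [21. 81.]
[440.6 155.5] [[0.5131 0.1041 0.064 ]] [89. 22.]
[429.9 289. ] [[0.6004 0.106  0.064 ]] [ 6. 55.]
[255.3 289.5] [[ 0.5916 -0.0075  0.064 ]] [ 3. 41.]
```

View pics/w4.png

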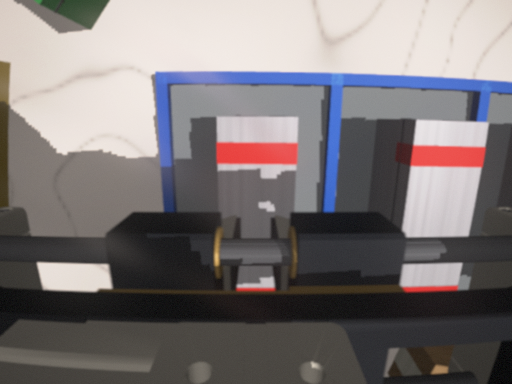

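Run:
```python
from h import *
from cell import arm
P=arm.camera_params("wrist")
o=arm.observe();R=cv2.Rodrigues(o['ee_rot'])[0];p=o['position']
for dz in (0,-.0188,-.047,-.066): print(dz,proj(P,[p+R@[x,0,dz] for x in (-.046,-.008,0,.008,.046)]).round(0).tolist())
cv2.imwrite("pics/s4.png",cv2.resize(arm.get_image("side")[80:280,180:380],None,fx=3,fy=3))
```

```text
0 [[190.0, 212.0], [244.0, 213.0], [256.0, 213.0], [267.0, 213.0], [322.0, 213.0]]
-0.0188 [[184.0, 222.0], [243.0, 222.0], [256.0, 222.0], [269.0, 222.0], [328.0, 222.0]]
-0.047 [[171.0, 240.0], [241.0, 240.0], [256.0, 240.0], [271.0, 240.0], [341.0, 240.0]]
-0.066 [[161.0, 256.0], [239.0, 256.0], [256.0, 256.0], [273.0, 256.0], [351.0, 256.0]]
```

View pics/s4.png

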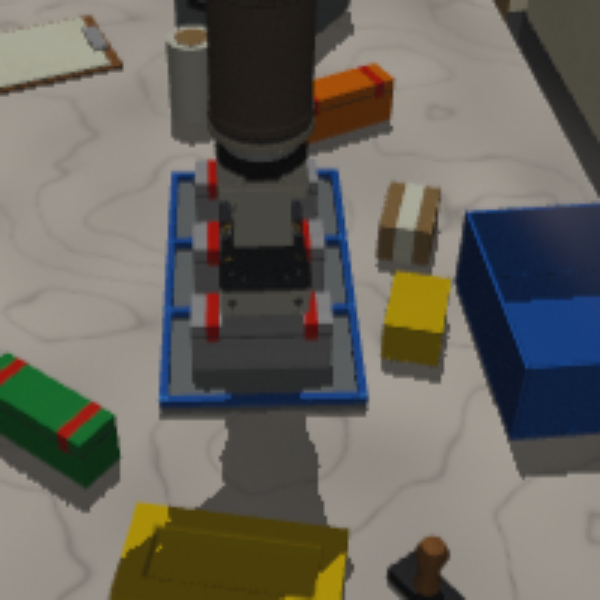

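Run:
```python
from h import *
im=cv2.imread("pics/w4.png")[110:310,140:370]
im=np.clip(im.astype(float)*1.8,0,255).astype(np.uint8)
cv2.imwrite("pics/w4z.png",cv2.resize(im,None,fx=3,fy=3))
im=cv2.imread("pics/w3.png")[170:310,120:400]
im=np.clip(im.astype(float)*1.8,0,255).astype(np.uint8)
cv2.imwrite("pics/w3z.png",cv2.resize(im,None,fx=2.5,fy=2.5))
```

```text
(no output)
```

View pics/w4z.png

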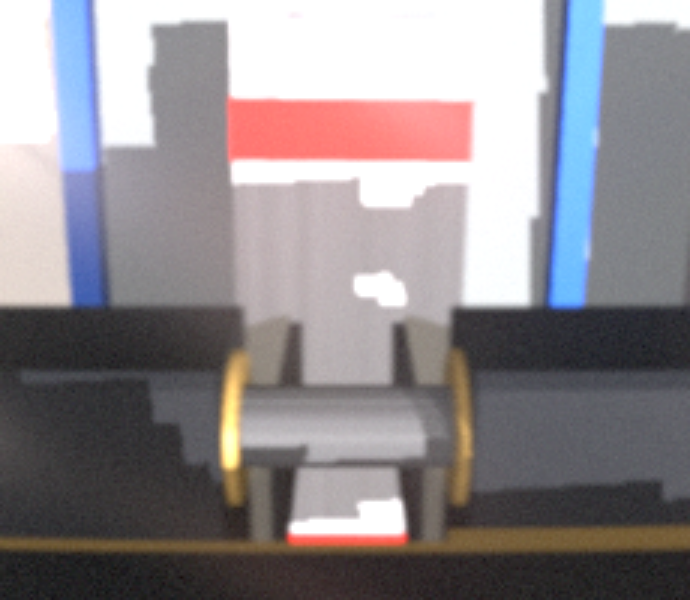

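View pics/w3z.png

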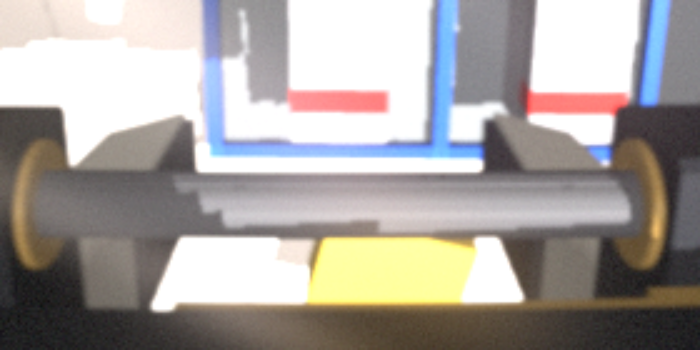

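Run:
```python
from h import *
from cell import arm
for n in ("scene","side"):
    P=arm.camera_params(n)
    im=cv2.imread(f"pics/{n}0.png")
    p=np.array([.6244,0,.1897])
    q=proj(P,[p+[s*.046,0,dz] for s in(-1,1) for dz in (0,.0188,.066)])
    print(n,q.round(0).tolist())
    x,y=q.mean(0).astype(int); f=6
    x0,y0=max(x-55,0),max(y-45,0)
    c=cv2.resize(im[y0:y0+90,x0:x0+110],None,fx=f,fy=f)
    c=np.clip(c.astype(float)*1.7,0,255).astype(np.uint8)
    for u in q: cv2.circle(c,tuple(int(v) for v in (u-[x0,y0]+.5)*f),4,(0,255,0),-1)
    cv2.imwrite(f"pics/{n}tip.png",c)
```

```text
scene [[257.0, 149.0], [257.0, 143.0], [257.0, 128.0], [276.0, 162.0], [276.0, 156.0], [276.0, 140.0]]
side [[277.0, 144.0], [277.0, 138.0], [278.0, 122.0], [313.0, 142.0], [314.0, 135.0], [315.0, 119.0]]
```

View pics/scenetip.png

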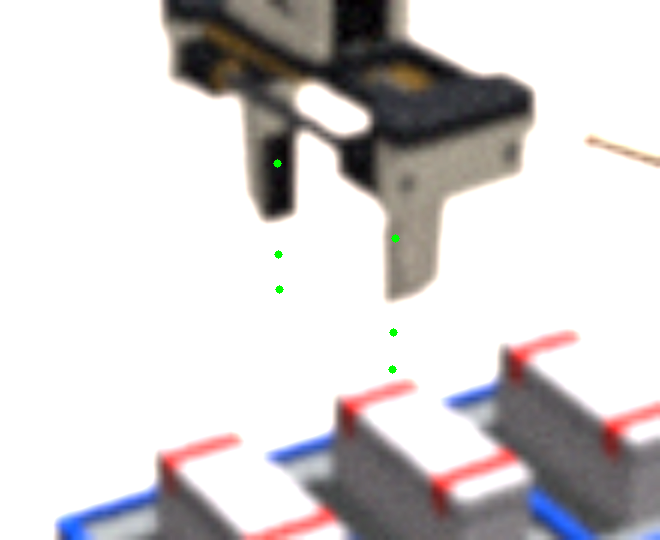

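View pics/sidetip.png

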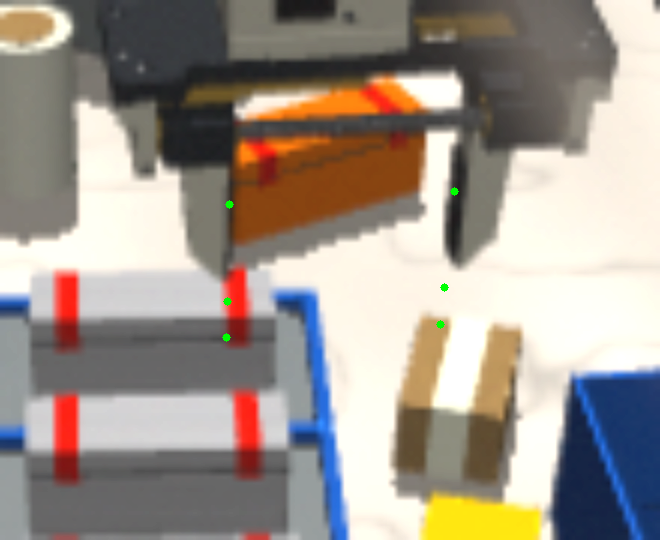

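```bash
python3 -m pendant '[{"dp":[0,0,0],"rotation":[0,0,0],"fingers":-1},{"dp":[0,0,0],"rotation":[0,0,0],"fingers":-1},{"dp":[0,0,0],"rotation":[0,0,0],"fingers":-1},{"dp":[0,0,0],"rotation":[0,0,0],"fingers":-1},{"dp":[0,0,0],"rotation":[0,0,0],"fingers":-1},{"dp":[0,0,0],"rotation":[0,0,0],"fingers":-1},{"dp":[0,0,0],"rotation":[0,0,0],"fingers":-1},{"dp":[0,0,0.005],"rotation":[0,0,0],"fingers":-1},{"dp":[0,0,0.015],"rotation":[0,0,0],"fingers":-1},{"dp":[0,0,0.025],"rotation":[0,0,0],"fingers":-1},{"dp":[0,0,0.033],"rotation":[0,0,0],"fingers":-1},{"dp":[0,0,0.033],"rotation":[0,0,0],"fingers":-1}]'; python3 rd.py; python3 tins.py w5
```

```text
clock: 11.05
position: [0.5501, -0.0046, -0.0008]
ee_rot: [-2.287, -2.151, 0.003]
force: [-1.0, 0.4, -0.6]
width: 1.001
t 11.05 [ 0.5501 -0.0046 -0.0008] F [-0.9987  0.4092 -0.6259] T [ 0.1238 -0.0398  0.0081] T.toolx -0.032064596706598024 w 1.0005094783655943 toolz [-0.0026  0.0004 -1.    ]
[427.4 160.2] [[0.5087 0.0761 0.064 ]] [ 5. 22.]
[257.  163.5] [[ 0.5058 -0.0015  0.064 ]] [102.  26.]
[471.9 166.4] [[0.5127 0.0985 0.064 ]] [80. 27.]
```

View pics/w5.png

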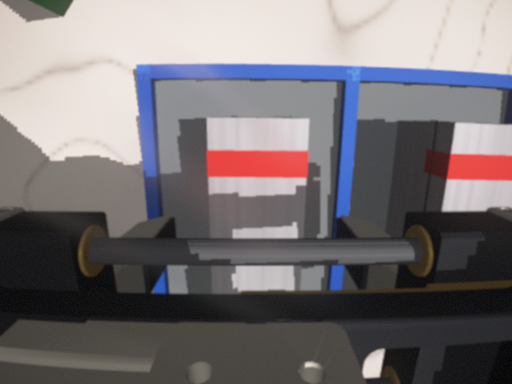

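```bash
python3 -m pendant '[{"dp":[0,0,0],"rotation":[0,0,0],"fingers":1},{"dp":[0,0,0],"rotation":[0,0,0],"fingers":1},{"dp":[0,0,0],"rotation":[0,0,0],"fingers":1},{"dp":[0,0,0],"rotation":[0,0,0],"fingers":1},{"dp":[0,0,0],"rotation":[0,0,0],"fingers":1},{"dp":[0,0,0],"rotation":[0,0,0],"fingers":1},{"dp":[0,0,0],"rotation":[0,0,0],"fingers":1}]' 40; python3 rd.py;python3 -m pendant '[{"dp":[0,0,-0.01],"rotation":[0,0,0],"fingers":1},{"dp":[0,0,-0.03],"rotation":[0,0,0],"fingers":1},{"dp":[0,0,-0.05],"rotation":[0,0,0],"fingers":1},{"dp":[0,0,-0.06],"rotation":[0,0,0],"fingers":1},{"dp":[0,0,-0.06],"rotation":[0,0,0],"fingers":1},{"dp":[0,0,-0.06],"rotation":[0,0,0],"fingers":1}]'; python3 rd.py
```

```text
clock: 11.98
position: [0.5506, -0.0044, -0.0002]
ee_rot: [-2.288, -2.151, 0.001]
force: [0.4, 0.8, 0.9]
width: 0.476
t 11.975 [ 0.5506 -0.0044 -0.0002] F [0.4126 0.7686 0.919 ] T [0.1588 0.001  0.0461] T.toolx 0.010770130122886483 w 0.4758666754469895 toolz [-0.0017  0.0005 -1.    ]
clock: 12.72
position: [0.55, -0.0046, 0.0591]
ee_rot: [-2.287, -2.15, 0.003]
force: [0.0, 0.0, -4.9]
width: 0.48
t 12.725 [ 0.55   -0.0046  0.0591] F [ 0.0353  0.0477 -4.8895] T [ 0.0814 -0.0616 -0.0065] T.toolx -0.05642028764024347 w 0.47967144298982933 toolz [-0.0029  0.0003 -1.    ]
```

```bash
cat > avg.py <<'E'
import sys,re
E
python3 -m pendant '[{"dp":[0,0,0],"rotation":[0.1,0,0],"fingers":1},{"dp":[0,0,0],"rotation":[0.2,0,0],"fingers":1},{"dp":[0,0,0],"rotation":[0.3,0,0],"fingers":1},{"dp":[0,0,0],"rotation":[0.3,0,0],"fingers":1},{"dp":[0,0,0],"rotation":[0.3,0,0],"fingers":1},{"dp":[0,0,0],"rotation":[0.3,0,0],"fingers":1},{"dp":[0,0,0],"rotation":[0.3,0,0],"fingers":1},{"dp":[0,0,0],"rotation":[0.3,0,0],"fingers":1}]'; python3 rd.py
python3 -m pendant '[{"dp":[0,0,0],"rotation":[-0.1,0,0],"fingers":1},{"dp":[0,0,0],"rotation":[-0.2,0,0],"fingers":1},{"dp":[0,0,0],"rotation":[-0.3,0,0],"fingers":1},{"dp":[0,0,0],"rotation":[-0.3,0,0],"fingers":1},{"dp":[0,0,0],"rotation":[-0.3,0,0],"fingers":1}]'; python3 rd.py
for i in 1 2 3 4 5; do python3 -m pendant '[{"dp":[0,0,0],"rotation":[0,0,0],"fingers":1}]' >/dev/null; python3 rd.py; done
```

```text
clock: 13.72
position: [0.55, -0.0046, 0.0595]
ee_rot: [-2.117, -1.991, 0.303]
force: [-0.0, 0.1, -3.5]
width: 0.48
t 13.725 [ 0.55   -0.0046  0.0595] F [-0.0273  0.0653 -3.4726] T [ 0.1253 -0.6275 -0.0226] T.toolx -0.6185682515960825 w 0.48046671599641727 toolz [-0.2969  0.0184 -0.9547]
clock: 14.35
position: [0.5506, -0.0047, 0.0599]
ee_rot: [-2.288, -2.151, 0.003]
force: [0.8, 0.3, -3.5]
width: 0.479
t 14.35 [ 0.5506 -0.0047  0.0599] F [ 0.8011  0.2715 -3.4682] T [ 0.142  -0.094   0.0465] T.toolx -0.08504433638841734 w 0.479191831156023 toolz [-0.0025  0.0002 -1.    ]
t 14.475 [ 0.5515 -0.0047  0.0598] F [ 0.3455  0.0657 -4.4076] T [0.1056 0.0127 0.0165] T.toolx 0.019221382860088444 w 0.47712145202446066 toolz [-0.003   0.0004 -1.    ]
t 14.6 [ 0.5521 -0.0048  0.0596] F [-0.7201 -0.7007 -3.7675] T [ 0.1138 -0.0382  0.0286] T.toolx -0.030997130139753987 w 0.4754062485125901 toolz [-0.0037  0.0007 -1.    ]
t 14.725 [ 0.5524 -0.0047  0.0593] F [-0.0644 -0.3538 -3.7092] T [ 0.1145 -0.019   0.0154] T.toolx -0.011811318111020373 w 0.4757060730117403 toolz [-0.0041  0.0009 -1.    ]
t 14.85 [ 0.5525 -0.0047  0.0591] F [-0.7972  0.6095 -3.8696] T [ 0.1434 -0.0506  0.0114] T.toolx -0.04150326910845914 w 0.47434885714158315 toolz [-0.0044  0.0009 -1.    ]
t 14.975 [ 0.5525 -0.0047  0.059 ] F [ 0.2125  0.4188 -3.4314] T [ 0.1246 -0.0748  0.0368] T.toolx -0.06683072207225725 w 0.47730788766032317 toolz [-0.0046  0.0009 -1.    ]
```

```bash
python3 -m pendant '[{"dp":[0,0,0],"rotation":[-0.1,0,0],"fingers":1},{"dp":[0,0,0],"rotation":[-0.2,0,0],"fingers":1},{"dp":[0,0,0],"rotation":[-0.3,0,0],"fingers":1},{"dp":[0,0,0],"rotation":[-0.3,0,0],"fingers":1},{"dp":[0,0,0],"rotation":[-0.3,0,0],"fingers":1},{"dp":[0,0,0],"rotation":[-0.3,0,0],"fingers":1},{"dp":[0,0,0],"rotation":[-0.3,0,0],"fingers":1},{"dp":[0,0,0],"rotation":[-0.3,0,0],"fingers":1}]'; python3 rd.py
python3 -m pendant '[{"dp":[0,0,0],"rotation":[0.1,0,0],"fingers":1},{"dp":[0,0,0],"rotation":[0.2,0,0],"fingers":1},{"dp":[0,0,0],"rotation":[0.295,0,0],"fingers":1},{"dp":[0,0,0],"rotation":[0.295,0,0],"fingers":1},{"dp":[0,0,0],"rotation":[0.295,0,0],"fingers":1}]'; python3 rd.py
for i in 1 2 3 4 5; do python3 -m pendant '[{"dp":[0,0,0],"rotation":[0,0,0],"fingers":1}]' >/dev/null; python3 rd.py; done
```

```text
clock: 15.98
position: [0.5528, -0.0049, 0.059]
ee_rot: [2.123, 1.993, 0.297]
force: [-0.2, -0.3, -3.6]
width: 0.476
t 15.975 [ 0.5528 -0.0049  0.059 ] F [-0.1687 -0.2502 -3.646 ] T [0.1804 0.6446 0.034 ] T.toolx 0.6546961754135981 w 0.476076422667242 toolz [ 0.2902 -0.0176 -0.9568]
clock: 16.6
position: [0.5521, -0.0049, 0.0585]
ee_rot: [-2.29, -2.15, -0.001]
force: [-0.5, 0.8, -5.1]
width: 0.476
t 16.6 [ 0.5521 -0.0049  0.0585] F [-0.4618  0.8378 -5.1124] T [ 0.1258 -0.0131 -0.0073] T.toolx -0.0051375862826579495 w 0.47613568885697144 toolz [ 0.0003  0.0005 -1.    ]
t 16.725 [ 0.5512 -0.0048  0.0584] F [-0.3639  0.2942 -3.9677] T [ 0.0963  0.011  -0.0473] T.toolx 0.016996184088351147 w 0.476296174006347 toolz [ 0.0006  0.0002 -1.    ]
t 16.85 [ 0.5506 -0.0048  0.0585] F [ 0.1836 -0.0197 -4.4206] T [ 0.0931 -0.0005  0.0254] T.toolx 0.005302846005897991 w 0.4774336961826426 toolz [ 0.0009 -0.0002 -1.    ]
t 16.975 [ 0.5503 -0.0047  0.0587] F [-0.3278  0.404  -3.3115] T [0.0774 0.0555 0.0177] T.toolx 0.06016587288106833 w 0.475289801370175 toolz [ 0.0012 -0.0004 -1.    ]
t 17.1 [ 0.5502 -0.0047  0.0588] F [ 0.9454 -0.3555 -3.8034] T [ 0.1158  0.0104 -0.016 ] T.toolx 0.01754217187565068 w 0.47913555046483836 toolz [ 0.0015 -0.0005 -1.    ]
t 17.225 [ 0.5502 -0.0047  0.0588] F [ 0.7228  0.1139 -3.1182] T [ 0.1064 -0.056   0.017 ] T.toolx -0.04932116977646278 w 0.4770147484051479 toolz [ 0.0017 -0.0005 -1.    ]
```

```bash
cat > avg.py <<'E'
from h import *
from cell import arm
import sys
np.set_printoptions(precision=4,suppress=True)
n=int(sys.argv[1]);T=[];F=[];Z=[]
for i in range(n):
    arm.get_image("wrist");o=arm.observe();R=cv2.Rodrigues(o['ee_rot'])[0]
    T.append(o['ft_torque']@R[:,0]);F.append(o['force']);Z.append(R[:,2]@np.r_[np.sign(R[0,1])*R[:2,1],0])
T=np.array(T);print("t",o['clock'],"toolx torque",T.mean().round(4),"+-",(T.std()/n**.5).round(4),"Fz",np.mean(F,0)[2].round(2),"tilt",np.mean(Z).round(4),"corr",(T.mean()-2.1*np.mean(Z)).round(4), "p",o['position'])
E
python3 avg.py 16
python3 -m pendant '[{"dp":[0,0,0],"rotation":[0.1,0,0],"fingers":1},{"dp":[0,0,0],"rotation":[0.2,0,0],"fingers":1},{"dp":[0,0,0],"rotation":[0.3,0,0],"fingers":1},{"dp":[0,0,0],"rotation":[0.3,0,0],"fingers":1},{"dp":[0,0,0],"rotation":[0.3,0,0],"fingers":1},{"dp":[0,0,0],"rotation":[0.3,0,0],"fingers":1},{"dp":[0,0,0],"rotation":[0.2,0,0],"fingers":1},{"dp":[0,0,0],"rotation":[0.1,0,0],"fingers":1},{"dp":[0,0,0],"rotation":[0,0,0],"fingers":1},{"dp":[0,0,0],"rotation":[0,0,0],"fingers":1},{"dp":[0,0,0],"rotation":[0,0,0],"fingers":1},{"dp":[0,0,0],"rotation":[0,0,0],"fingers":1}]'
python3 avg.py 16
```

```text
t 18.025 toolx torque -0.0228 +- 0.0059 Fz -4.0 tilt 0.0015 corr -0.026 p [ 0.5502 -0.0047  0.0588]
clock: 19.52
position: [0.5511, -0.0047, 0.0588]
ee_rot: [2.288, 2.151, 0.001]
force: [-0.2, -0.4, -4.0]
width: 0.479
t 20.325 toolx torque -0.0156 +- 0.0096 Fz -3.86 tilt 0.0013 corr -0.0183 p [ 0.5502 -0.0046  0.0588]
```

```bash
python3 -m pendant '[{"dp":[0,0,0.015],"rotation":[0,0,0],"fingers":1},{"dp":[0,0,0.035],"rotation":[0,0,0],"fingers":1},{"dp":[0,0,0.05],"rotation":[0,0,0],"fingers":1},{"dp":[0,0,0.056],"rotation":[0,0,0],"fingers":1},{"dp":[0,0,0.0585],"rotation":[0,0,0],"fingers":1},{"dp":[0,0,0.0585],"rotation":[0,0,0],"fingers":1},{"dp":[0,0,0.0585],"rotation":[0,0,0],"fingers":1}]'; python3 rd.py; python3 -m pendant '[{"dp":[0,0,0],"rotation":[0,0,0],"fingers":-1},{"dp":[0,0,0],"rotation":[0,0,0],"fingers":-1},{"dp":[0,0,0],"rotation":[0,0,0],"fingers":-1},{"dp":[0,0,0],"rotation":[0,0,0],"fingers":-1},{"dp":[0,0,-0.03],"rotation":[0,0,0],"fingers":-1},{"dp":[0,0,-0.06],"rotation":[0,0,0],"fingers":-1},{"dp":[0,0,-0.09],"rotation":[0,0,0],"fingers":-1},{"dp":[0.05,0.004,-0.09],"rotation":[0,0,0],"fingers":-1},{"dp":[0.1,0.01,-0.09],"rotation":[0,0,0],"fingers":-1},{"dp":[0.108,0.016,-0.09],"rotation":[0,0,0],"fingers":-1},{"dp":[0.108,0.016,-0.09],"rotation":[0,0,0],"fingers":-1}]'; python3 tins.py w6; python3 rd.py
```

```text
clock: 21.2
position: [0.5507, -0.0047, 0.0008]
ee_rot: [2.287, 2.151, 0.002]
force: [0.2, 0.5, -4.1]
width: 0.474
t 21.2 [ 0.5507 -0.0047  0.0008] F [ 0.203   0.4541 -4.1227] T [ 0.0763 -0.0344 -0.0024] T.toolx -0.029641740843008836 w 0.474248990091419 toolz [ 0.0025 -0.0004 -1.    ]
clock: 22.58
position: [0.5733, 0.1023, 0.0906]
ee_rot: [2.286, 2.152, 0.002]
force: [0.7, -0.7, -0.5]
width: 1.001
[258.4 123.3] [[0.5136 0.1078 0.064 ]] [16. 61.]
[115.  122.7] [[0.5059 0.0011 0.064 ]] [16. 66.]
[401.6 126.1] [[0.5212 0.2148 0.064 ]] [66. 15.]
[116.1 232.6] [[ 0.5929 -0.0135  0.064 ]] [ 8. 19.]
[257.  234.4] [[0.6008 0.1016 0.064 ]] [54.  6.]
[395.2 234.8] [[0.6086 0.2148 0.064 ]] [ 6. 17.]
t 22.625 [0.573  0.101  0.0905] F [ 0.0994 -0.1753  0.7055] T [ 0.0847 -0.0458 -0.0108] T.toolx -0.040438225208483766 w 0.9988667136617765 toolz [ 0.0019 -0.0014 -1.    ]
```

View pics/w6.png

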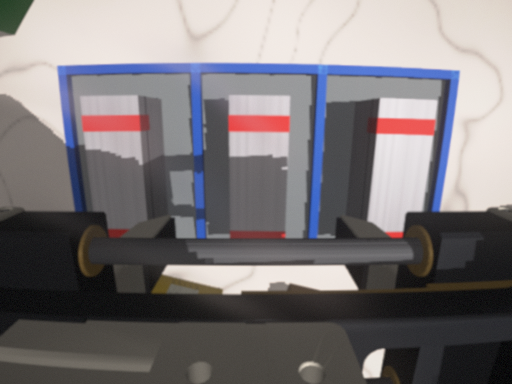

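```bash
python3 -m pendant '[{"dp":[0.002,-0.014,0.01],"rotation":[0,0,0],"fingers":-1},{"dp":[0.0025,-0.0145,0.04],"rotation":[0,0,0],"fingers":-1},{"dp":[0.0025,-0.0145,0.07],"rotation":[0,0,0],"fingers":-1},{"dp":[0.0025,-0.0145,0.09],"rotation":[0,0,0],"fingers":-0.5},{"dp":[0.0025,-0.0145,0.09],"rotation":[0,0,0],"fingers":0},{"dp":[0.0025,-0.0145,0.09],"rotation":[0,0,0],"fingers":1},{"dp":[0.0025,-0.0145,0.09],"rotation":[0,0,0],"fingers":1},{"dp":[0.0025,-0.0145,0.09],"rotation":[0,0,0],"fingers":1},{"dp":[0.0025,-0.0145,0.09],"rotation":[0,0,0],"fingers":1},{"dp":[0.0025,-0.0145,0.09],"rotation":[0,0,0],"fingers":1},{"dp":[0.0025,-0.0145,0.09],"rotation":[0,0,0],"fingers":1}]' 40; python3 rd.py
```

```text
clock: 24.0
position: [0.5594, 0.1046, 0.0012]
ee_rot: [2.287, 2.149, 0.002]
force: [-1.0, -0.2, 6.8]
width: 0.478
t 24.0 [0.5594 0.1046 0.0012] F [-0.9611 -0.1879  6.8453] T [ 0.2346  0.1638 -0.0768] T.toolx 0.1781436822670185 w 0.4779517194831047 toolz [ 0.0031 -0.001  -1.    ]
```

```bash
python3 -m pendant '[{"dp":[0,0,-0.01],"rotation":[0,0,0],"fingers":1},{"dp":[0,0,-0.03],"rotation":[0,0,0],"fingers":1},{"dp":[0,0,-0.05],"rotation":[0,0,0],"fingers":1},{"dp":[0,0,-0.06],"rotation":[0,0,0],"fingers":1},{"dp":[0,0,-0.06],"rotation":[0.1,0,0],"fingers":1},{"dp":[0,0,-0.06],"rotation":[0.2,0,0],"fingers":1},{"dp":[0,0,-0.06],"rotation":[0.3,0,0],"fingers":1},{"dp":[0,0,-0.06],"rotation":[0.3,0,0],"fingers":1},{"dp":[0,0,-0.06],"rotation":[0.3,0,0],"fingers":1},{"dp":[0,0,-0.06],"rotation":[0.3,0,0],"fingers":1},{"dp":[0,0,-0.06],"rotation":[0.2,0,0],"fingers":1},{"dp":[0,0,-0.06],"rotation":[0.1,0,0],"fingers":1},{"dp":[0,0,-0.06],"rotation":[0,0,0],"fingers":1},{"dp":[0,0,-0.06],"rotation":[0,0,0],"fingers":1},{"dp":[0,0,-0.06],"rotation":[0,0,0],"fingers":1},{"dp":[0,0,-0.06],"rotation":[0,0,0],"fingers":1}]'
python3 avg.py 16
python3 -m pendant '[{"dp":[0,0,0],"rotation":[-0.1,0,0],"fingers":1},{"dp":[0,0,0],"rotation":[-0.2,0,0],"fingers":1},{"dp":[0,0,0],"rotation":[-0.3,0,0],"fingers":1},{"dp":[0,0,0],"rotation":[-0.3,0,0],"fingers":1},{"dp":[0,0,0],"rotation":[-0.3,0,0],"fingers":1},{"dp":[0,0,0],"rotation":[-0.3,0,0],"fingers":1},{"dp":[0,0,0],"rotation":[-0.2,0,0],"fingers":1},{"dp":[0,0,0],"rotation":[-0.1,0,0],"fingers":1},{"dp":[0,0,0],"rotation":[0,0,0],"fingers":1},{"dp":[0,0,0],"rotation":[0,0,0],"fingers":1},{"dp":[0,0,0],"rotation":[0,0,0],"fingers":1},{"dp":[0,0,0],"rotation":[0,0,0],"fingers":1}]'
python3 avg.py 16
```

```text
clock: 26.0
position: [0.5601, 0.1045, 0.0612]
ee_rot: [2.288, 2.149, 0.002]
force: [-0.4, -0.6, -3.1]
width: 0.478
t 26.8 toolx torque -0.0616 +- 0.009 Fz -4.17 tilt 0.0028 corr -0.0675 p [0.5592 0.1046 0.0612]
clock: 28.3
position: [0.5583, 0.1048, 0.0612]
ee_rot: [2.286, 2.15, 0.002]
force: [0.0, -0.0, -4.8]
width: 0.481
t 29.1 toolx torque -0.0529 +- 0.008 Fz -3.93 tilt 0.0034 corr -0.0601 p [0.5592 0.1047 0.0612]
```

```bash
python3 -m pendant '[{"dp":[0,0,0.015],"rotation":[0,0,0],"fingers":1},{"dp":[0,0,0.035],"rotation":[0,0,0],"fingers":1},{"dp":[0,0,0.05],"rotation":[0,0,0],"fingers":1},{"dp":[0,0,0.057],"rotation":[0,0,0],"fingers":1},{"dp":[0,0,0.06],"rotation":[0,0,0],"fingers":1},{"dp":[0,0,0.06],"rotation":[0,0,0],"fingers":1},{"dp":[0,0,0.06],"rotation":[0,0,0],"fingers":1},{"dp":[0,0,0.06],"rotation":[0,0,0],"fingers":-1},{"dp":[0,0,0.06],"rotation":[0,0,0],"fingers":-1},{"dp":[0,0,0.06],"rotation":[0,0,0],"fingers":-1},{"dp":[0,0,0.06],"rotation":[0,0,0],"fingers":-1},{"dp":[0,0,0.03],"rotation":[0,0,0],"fingers":-1},{"dp":[0,0,0],"rotation":[0,0,0],"fingers":-1},{"dp":[0,0,-0.03],"rotation":[0,0,0],"fingers":-1},{"dp":[0.05,0,-0.03],"rotation":[0,0,0],"fingers":-1},{"dp":[0.1,0,-0.03],"rotation":[0,0,0],"fingers":-1},{"dp":[0.11,0,-0.03],"rotation":[0,0,0],"fingers":-1},{"dp":[0.11,0,-0.03],"rotation":[0,0,0],"fingers":-1},{"dp":[0.11,0,-0.03],"rotation":[0,0,0],"fingers":-1}]'; python3 tins.py w7; python3 rd.py
```

```text
clock: 31.48
position: [0.5661, 0.2124, 0.0909]
ee_rot: [2.289, 2.147, 0.001]
force: [-0.1, -0.1, 0.4]
width: 1.003
[258.5 143.7] [[0.5213 0.2172 0.064 ]] [15. 60.]
[117.5 144. ] [[0.5142 0.1105 0.064 ]] [15. 64.]
[  5.4 144.9] [[0.5073 0.0167 0.064 ]] [18. 15.]
t 31.525 [0.5662 0.2124 0.0909] F [0.7725 0.2648 1.0068] T [0.1597 0.0205 0.0373] T.toolx 0.030686062809925693 w 0.9982767206638171 toolz [ 0.0029 -0.0023 -1.    ]
```

View pics/w7.png

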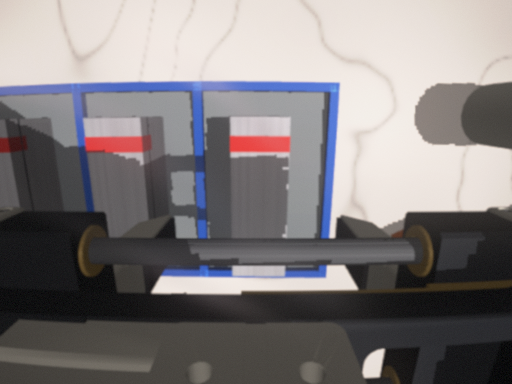

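Run:
```python
from h import *
from cell import arm
np.set_printoptions(precision=3,suppress=True)
P=arm.camera_params("side")
print("roll base/top",onplane(P,[[245,127]],0),onplane(P,[[244,93]],.1),"orange",onplane(P,[[294,103]],.056))
P=arm.camera_params("scene")
print("roll",onplane(P,[[347,158]],0),onplane(P,[[349,131]],.1))
```

```text
roll base/top [[0.508 0.373 0.   ]] [[0.512 0.438 0.1  ]] orange [[0.692 0.425 0.056]]
roll [[0.533 0.431 0.   ]] [[0.515 0.443 0.1  ]]
```

```bash
python3 -m pendant '[{"dp":[0.0015,0,0.03],"rotation":[0,0,0],"fingers":-1},{"dp":[0.0015,0,0.06],"rotation":[0,0,0],"fingers":-1},{"dp":[0.0015,0,0.08],"rotation":[0,0,0],"fingers":-1},{"dp":[0.0015,0,0.09],"rotation":[0,0,0],"fingers":-0.5},{"dp":[0.0015,0,0.09],"rotation":[0,0,0],"fingers":0},{"dp":[0.0015,0,0.09],"rotation":[0,0,0],"fingers":1},{"dp":[0.0015,0,0.09],"rotation":[0,0,0],"fingers":1},{"dp":[0.0015,0,0.09],"rotation":[0,0,0],"fingers":1},{"dp":[0.0015,0,0.09],"rotation":[0,0,0],"fingers":1},{"dp":[0.0015,0,0.09],"rotation":[0,0,0],"fingers":1},{"dp":[0.0015,0,0.09],"rotation":[0,0,0],"fingers":1}]' 40; python3 rd.py
python3 -m pendant '[{"dp":[0,0,-0.01],"rotation":[0,0,0],"fingers":1},{"dp":[0,0,-0.03],"rotation":[0,0,0],"fingers":1},{"dp":[0,0,-0.05],"rotation":[0,0,0],"fingers":1},{"dp":[0,0,-0.06],"rotation":[0,0,0],"fingers":1},{"dp":[0,0,-0.06],"rotation":[0.1,0,0],"fingers":1},{"dp":[0,0,-0.06],"rotation":[0.2,0,0],"fingers":1},{"dp":[0,0,-0.06],"rotation":[0.3,0,0],"fingers":1},{"dp":[0,0,-0.06],"rotation":[0.3,0,0],"fingers":1},{"dp":[0,0,-0.06],"rotation":[0.3,0,0],"fingers":1},{"dp":[0,0,-0.06],"rotation":[0.3,0,0],"fingers":1},{"dp":[0,0,-0.06],"rotation":[0.2,0,0],"fingers":1},{"dp":[0,0,-0.06],"rotation":[0.1,0,0],"fingers":1},{"dp":[0,0,-0.06],"rotation":[0,0,0],"fingers":1},{"dp":[0,0,-0.06],"rotation":[0,0,0],"fingers":1},{"dp":[0,0,-0.06],"rotation":[0,0,0],"fingers":1},{"dp":[0,0,-0.06],"rotation":[0,0,0],"fingers":1}]'
python3 avg.py 16
python3 -m pendant '[{"dp":[0,0,0],"rotation":[-0.1,0,0],"fingers":1},{"dp":[0,0,0],"rotation":[-0.2,0,0],"fingers":1},{"dp":[0,0,0],"rotation":[-0.3,0,0],"fingers":1},{"dp":[0,0,0],"rotation":[-0.3,0,0],"fingers":1},{"dp":[0,0,0],"rotation":[-0.3,0,0],"fingers":1},{"dp":[0,0,0],"rotation":[-0.3,0,0],"fingers":1},{"dp":[0,0,0],"rotation":[-0.2,0,0],"fingers":1},{"dp":[0,0,0],"rotation":[-0.1,0,0],"fingers":1},{"dp":[0,0,0],"rotation":[0,0,0],"fingers":1},{"dp":[0,0,0],"rotation":[0,0,0],"fingers":1},{"dp":[0,0,0],"rotation":[0,0,0],"fingers":1},{"dp":[0,0,0],"rotation":[0,0,0],"fingers":1}]'
python3 avg.py 16; python3 rd.py
```

```text
clock: 32.9
position: [0.5669, 0.2141, 0.0015]
ee_rot: [2.289, 2.146, 0.002]
force: [-0.4, 1.0, 5.1]
width: 0.477
t 32.9 [0.5669 0.2141 0.0015] F [-0.3643  1.0019  5.0707] T [ 0.3304  0.132  -0.0177] T.toolx 0.15295834132770506 w 0.47723212855311814 toolz [ 0.0037 -0.0017 -1.    ]
clock: 34.9
position: [0.5676, 0.2139, 0.0614]
ee_rot: [2.29, 2.145, 0.002]
force: [-0.1, 0.2, -3.3]
width: 0.477
t 35.7 toolx torque 0.0045 +- 0.0062 Fz -3.84 tilt 0.0035 corr -0.0029 p [0.5666 0.2142 0.0615]
clock: 37.2
position: [0.5657, 0.2146, 0.0615]
ee_rot: [2.287, 2.147, 0.003]
force: [0.4, -0.8, -3.6]
width: 0.479
t 38.0 toolx torque -0.056 +- 0.0065 Fz -3.61 tilt 0.0041 corr -0.0646 p [0.5667 0.2142 0.0614]
t 38.0 [0.5667 0.2142 0.0614] F [-0.4224 -0.074  -4.4955] T [ 0.0512 -0.0456  0.0549] T.toolx -0.0422474454905252 w 0.4779299736748347 toolz [ 0.0037 -0.0017 -1.    ]
```

```bash
python3 -m pendant '[{"dp":[0,0,0],"rotation":[0.12,0,0],"fingers":1},{"dp":[0,0,0],"rotation":[0.24,0,0],"fingers":1},{"dp":[0,0,0],"rotation":[0.36,0,0],"fingers":1},{"dp":[0,0,0],"rotation":[0.4,0,0],"fingers":1},{"dp":[0,0,0],"rotation":[0.4,0,0],"fingers":1},{"dp":[0,0,0],"rotation":[0.4,0,0],"fingers":1},{"dp":[0,0,0],"rotation":[0.4,0,0],"fingers":1},{"dp":[0,0,0],"rotation":[0.4,0,0],"fingers":1},{"dp":[0,0,0],"rotation":[0.4,0,0],"fingers":1},{"dp":[0,0,0],"rotation":[0.3,0,0],"fingers":1},{"dp":[0,0,0],"rotation":[0.2,0,0],"fingers":1},{"dp":[0,0,0],"rotation":[0.1,0,0],"fingers":1},{"dp":[0,0,0],"rotation":[0.02,0,0],"fingers":1},{"dp":[0,0,0],"rotation":[0,0,0],"fingers":1},{"dp":[0,0,0],"rotation":[0,0,0],"fingers":1},{"dp":[0,0,0],"rotation":[0,0,0],"fingers":1}]'
python3 avg.py 14; python3 rd.py
```

```text
clock: 40.0
position: [0.5674, 0.2139, 0.0613]
ee_rot: [2.291, 2.145, 0.001]
force: [-0.2, -0.3, -4.3]
width: 0.476
t 40.7 toolx torque 0.0154 +- 0.0067 Fz -3.78 tilt 0.0034 corr 0.0082 p [0.5667 0.2142 0.0615]
t 40.7 [0.5667 0.2142 0.0615] F [ 0.0462  0.077  -4.0216] T [ 0.1684 -0.0126  0.0099] T.toolx -0.0017806571966880339 w 0.4744346661371865 toolz [ 0.0037 -0.0017 -1.    ]
```

```bash
cat > go.py <<'E'
from h import *
from cell import arm
import sys
from scipy.spatial.transform import Rotation as Ro
np.set_printoptions(precision=4,suppress=True)
x,y,z,yaw=map(float,sys.argv[1:5])
o=arm.observe();R=cv2.Rodrigues(o['ee_rot'])[0];p=o['position']
# target: tool y along tin x, tool x = +y side, z down
Rt=np.array([[-np.sin(yaw),np.cos(yaw),0],[np.cos(yaw),np.sin(yaw),0],[0,0,-1]])
print("p",p,"yaw",np.arctan2(R[1,1],R[0,1]),"dp",R.T@(np.array([x,y,z])-p),"rot",Ro.from_matrix(R.T@Rt).as_rotvec())
E
python3 go.py 0.5038 -0.2526 0.10 -0.2529
```

```text
p [0.5667 0.2142 0.0615] yaw -0.06431326232971493 dp [-0.4699 -0.0326 -0.038 ] rot [0.004  0.0011 0.1886]
```

```bash
python3 -m pendant '[{"dp":[0,0,-0.015],"rotation":[0.004,0.001,0],"fingers":1},{"dp":[-0.015,0,-0.03],"rotation":[0.004,0.001,0],"fingers":1},{"dp":[-0.04,-0.002,-0.038],"rotation":[0.004,0.001,0],"fingers":1},{"dp":[-0.075,-0.005,-0.038],"rotation":[0.004,0.001,0.02],"fingers":1},{"dp":[-0.11,-0.008,-0.038],"rotation":[0.004,0.001,0.04],"fingers":1},{"dp":[-0.145,-0.01,-0.038],"rotation":[0.004,0.001,0.06],"fingers":1},{"dp":[-0.18,-0.012,-0.038],"rotation":[0.004,0.001,0.08],"fingers":1},{"dp":[-0.215,-0.015,-0.038],"rotation":[0.004,0.001,0.1],"fingers":1},{"dp":[-0.25,-0.018,-0.038],"rotation":[0.004,0.001,0.12],"fingers":1},{"dp":[-0.285,-0.02,-0.038],"rotation":[0.004,0.001,0.14],"fingers":1},{"dp":[-0.32,-0.022,-0.038],"rotation":[0.004,0.001,0.16],"fingers":1},{"dp":[-0.355,-0.025,-0.038],"rotation":[0.004,0.001,0.17],"fingers":1},{"dp":[-0.39,-0.028,-0.038],"rotation":[0.004,0.001,0.18],"fingers":1},{"dp":[-0.42,-0.03,-0.038],"rotation":[0.004,0.001,0.1886],"fingers":1},{"dp":[-0.445,-0.032,-0.038],"rotation":[0.004,0.001,0.1886],"fingers":1},{"dp":[-0.46,-0.0326,-0.038],"rotation":[0.004,0.001,0.1886],"fingers":1},{"dp":[-0.47,-0.0326,-0.038],"rotation":[0.004,0.001,0.1886],"fingers":1},{"dp":[-0.47,-0.0326,-0.038],"rotation":[0.004,0.001,0.1886],"fingers":1},{"dp":[-0.47,-0.0326,-0.038],"rotation":[0.004,0.001,0.1886],"fingers":1}]'; python3 go.py 0.5038 -0.2526 0.05 -0.2529; python3 tins.py w8;  python3 - <<'E'
from cell import arm
import cv2
cv2.imwrite("pics/s8.png",cv2.resize(arm.get_image("side")[150:350,170:370],None,fx=3,fy=3))
E
```

```text
clock: 43.08
position: [0.5041, -0.2515, 0.1001]
ee_rot: [-2.482, -1.925, -0.001]
force: [-0.0, -0.8, -4.0]
width: 0.476
p [ 0.5041 -0.2515  0.1001] yaw -0.2516185371417095 dp [-0.0012  0.      0.0501] rot [-0.0001 -0.0006  0.0013]
[392.3  10.7] [[ 0.3913 -0.1196  0.064 ]] [51. 16.]
[255.1 161.5] [[ 0.4747 -0.2444  0.064 ]] [99. 26.]
```

View pics/w8.png

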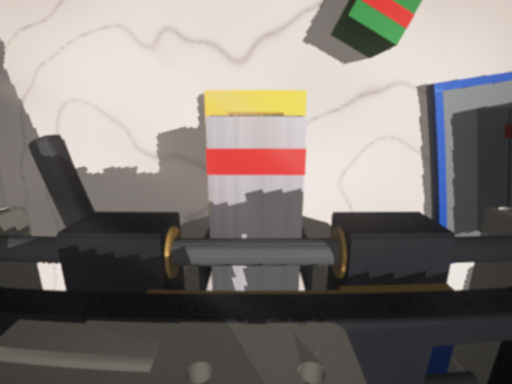

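View pics/s8.png

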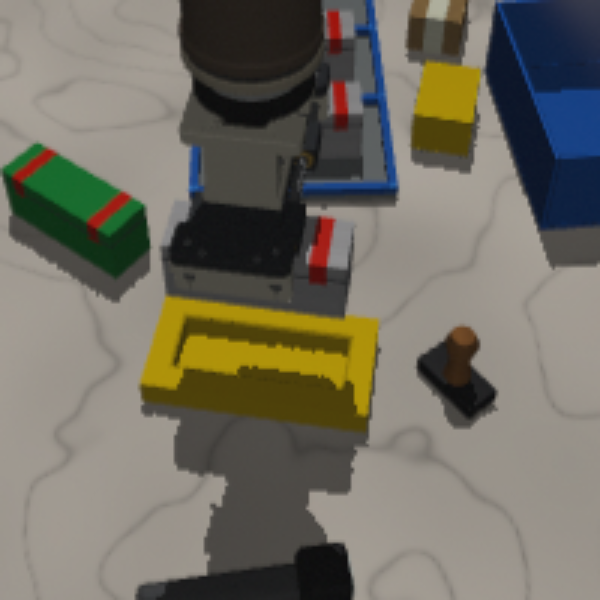

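Run:
```python
from h import *
from cell import arm
np.set_printoptions(precision=4,suppress=True)
P=arm.camera_params("wrist");im=cv2.imread("pics/w8.png")
t=-.2529;u=np.array([np.cos(t),np.sin(t)]);v=np.array([-u[1],u[0]]);c=np.array([.5034,-.2526])
f=lambda X:np.c_[(X[:,:2]-c)@u,(X[:,:2]-c)@v]
h=cv2.cvtColor(im,cv2.COLOR_BGR2HSV)
red=(((h[...,0]<8)|(h[...,0]>172))&(h[...,1]>100)&(h[...,2]>60)).astype(np.uint8)*255; red[:100]=0
ct=max(comps(red),key=cv2.contourArea); r=cv2.minAreaRect(ct)
print("seal rect",r, f(onplane(P,[r[0]],.1626)))
x,y,w,hh=cv2.boundingRect(ct); row=y+hh//2
print("seal edges", f(onplane(P,[[x-.5,row],[x+w-.5,row]],.1626)))
yl=((h[...,0]>18)&(h[...,0]<36)&(h[...,1]>110)&(h[...,2]>150)).astype(np.uint8)*255; yl[150:]=0
cy=max(comps(yl),key=cv2.contourArea);print(cv2.boundingRect(cy))
for rr in (93,97,101,105,109,112):
    k=np.where(yl[rr]>0)[0]; print(rr,k.min(),k.max(), f(onplane(P,[[k.min()-.5,rr],[k.max()+.5,rr]],.024)).tolist())
for col in (215,235,255,275,295):
    k=np.where(yl[60:130,col]>0)[0]+60; g=np.argmin(np.diff(im[60:150,col].astype(int).sum(1)))
    print(col,k.min(),k.max(),f(onplane(P,[[col,k.min()-.5]],.024)))
# seal line slope
for col in (215,235,255,275,295):
    k=np.where(red[130:200,col]>0)[0]+130; print(col,f(onplane(P,[[col,(k.min()+k.max())/2]],.1626)))
cv2.imwrite("pics/w8z.png",cv2.resize(np.clip(im[75:195,170:340].astype(float)*1.3,0,255).astype(np.uint8),None,fx=4.5,fy=4.5))
```

```text
seal rect ((255.5, 161.0), (99.0, 26.0), 0.0) [[-0.045   0.0008]]
seal edges [[-0.045  -0.0218]
 [-0.045   0.0234]]
(205, 91, 101, 25)
93 205 305 [[-0.08474946070774564, -0.04412663057190211], [-0.08490790167511558, 0.044990710548386346]]
97 205 305 [[-0.08132574752615739, -0.044234701217687446], [-0.08148440358181984, 0.04511005012764253]]
101 205 305 [[-0.07788682031870817, -0.0443446056122054], [-0.0780456950186741, 0.045231261233922015]]
105 205 304 [[-0.07443224982663381, -0.04445635729568583], [-0.07458329426499634, 0.044461459293633133]]
109 205 304 [[-0.070961603644472, -0.04456997072090781], [-0.07111315880260694, 0.04458408521896064]]
112 205 304 [[-0.06834780724553272, -0.04465641176816436], [-0.0684997482127335, 0.044677288012764244]]
215 92 114 [[-0.086  -0.0348]]
235 91 114 [[-0.0868 -0.0172]]
255 91 114 [[-0.0868  0.0004]]
275 91 114 [[-0.0868  0.018 ]]
295 91 114 [[-0.087   0.0356]]
215 [[-0.0447 -0.0175]]
235 [[-0.0447 -0.0085]]
255 [[-0.0447  0.0006]]
275 [[-0.0448  0.0096]]
295 [[-0.0448  0.0186]]
```

View pics/w8z.png

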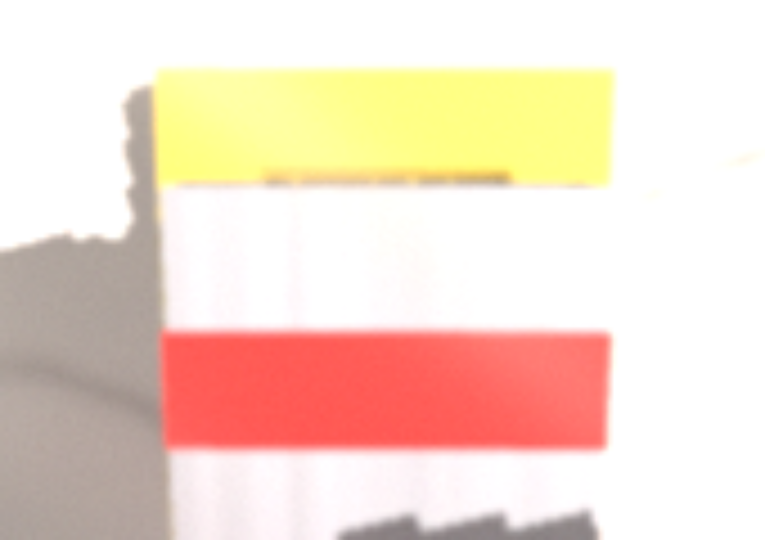

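```bash
python3 -m pendant '[{"dp":[-0.0006,0.0002,0.015],"rotation":[0,0,0.0013],"fingers":1},{"dp":[-0.0006,0.0002,0.035],"rotation":[0,0,0.0013],"fingers":1},{"dp":[-0.0006,0.0002,0.055],"rotation":[0,0,0.0013],"fingers":1},{"dp":[-0.0006,0.0002,0.07],"rotation":[0,0,0.0013],"fingers":1},{"dp":[-0.0006,0.0002,0.076],"rotation":[0,0,0.0013],"fingers":1},{"dp":[-0.0006,0.0002,0.078],"rotation":[0,0,0.0013],"fingers":1},{"dp":[-0.0006,0.0002,0.078],"rotation":[0,0,0.0013],"fingers":1}]'; python3 rd.py; python3 go.py 0.504 -0.252 0.0015 -0.2529
python3 -m pendant '[{"dp":[0,0,0.003],"rotation":[0,0,0],"fingers":1},{"dp":[0,0,0.006],"rotation":[0,0,0],"fingers":1},{"dp":[0,0,0.009],"rotation":[0,0,0],"fingers":1},{"dp":[0,0,0.009],"rotation":[0,0,0],"fingers":1}]'; python3 rd.py
```

```text
clock: 44.05
position: [0.5045, -0.2523, 0.0224]
ee_rot: [2.483, 1.924, 0.001]
force: [-0.1, 0.2, -2.6]
width: 0.477
t 44.05 [ 0.5045 -0.2523  0.0224] F [-0.1151  0.2058 -2.5625] T [0.0794 0.0201 0.0367] T.toolx 0.03932487798419779 w 0.47691656235926055 toolz [ 0.0007  0.0001 -1.    ]
p [ 0.5045 -0.2523  0.0224] yaw -0.2527397260794127 dp [ 0.0002 -0.0005  0.0209] rot [ 0.0007 -0.0003  0.0002]
clock: 44.55
position: [0.5042, -0.2522, 0.0131]
ee_rot: [-2.483, -1.924, -0.001]
force: [0.1, -0.0, -2.8]
width: 0.477
t 44.55 [ 0.5042 -0.2522  0.0131] F [ 0.0744 -0.0335 -2.7558] T [ 0.1585 -0.0002 -0.0407] T.toolx 0.03942520387345294 w 0.4772927819100139 toolz [ 0.0001  0.0004 -1.    ]
```

```bash
python3 -m pendant '[{"dp":[0,0,0.003],"rotation":[0,0,0],"fingers":1},{"dp":[0,0,0.006],"rotation":[0,0,0],"fingers":1},{"dp":[0,0,0.008],"rotation":[0,0,0],"fingers":1},{"dp":[0,0,0.008],"rotation":[0,0,0],"fingers":1}]'; python3 rd.py
python3 -m pendant '[{"dp":[0,0,0.0015],"rotation":[0,0,0],"fingers":1},{"dp":[0,0,0.003],"rotation":[0,0,0],"fingers":1},{"dp":[0,0,0.0035],"rotation":[0,0,0],"fingers":1},{"dp":[0,0,0.0035],"rotation":[0,0,0],"fingers":1}]'; python3 rd.py
```

```text
clock: 45.05
position: [0.5041, -0.2521, 0.0049]
ee_rot: [-2.483, -1.923, -0.0]
force: [0.3, 0.1, -2.9]
width: 0.477
t 45.05 [ 0.5041 -0.2521  0.0049] F [ 0.3465  0.1477 -2.9191] T [0.0522 0.0086 0.0133] T.toolx 0.02133281918942083 w 0.47684622227133605 toolz [-0.0002  0.0005 -1.    ]
clock: 45.55
position: [0.5041, -0.2521, 0.0016]
ee_rot: [-2.483, -1.924, -0.0]
force: [-1.9, 1.3, 0.5]
width: 0.479
t 45.55 [ 0.5041 -0.2521  0.0016] F [-1.8648  1.2594  0.5435] T [ 0.1971  0.2532 -0.0003] T.toolx 0.294471762144908 w 0.479210787239626 toolz [-0.0002  0.0005 -1.    ]
```

Touching down (Fz went from -2.9 to +0.5) at the expected seat height. Release and retreat.

```bash
python3 -m pendant '[{"dp":[0,0,0],"rotation":[0,0,0],"fingers":-1},{"dp":[0,0,0],"rotation":[0,0,0],"fingers":-1},{"dp":[0,0,0],"rotation":[0,0,0],"fingers":-1},{"dp":[0,0,0],"rotation":[0,0,0],"fingers":-1},{"dp":[0,0,0],"rotation":[0,0,0],"fingers":-1},{"dp":[0,0,-0.02],"rotation":[0,0,0],"fingers":-1},{"dp":[0,0,-0.05],"rotation":[0,0,0],"fingers":-1},{"dp":[0,0,-0.09],"rotation":[0,0,0],"fingers":-1},{"dp":[0,0,-0.13],"rotation":[0,0,0],"fingers":-1},{"dp":[0,0.04,-0.17],"rotation":[0,0,0],"fingers":-1},{"dp":[0,0.09,-0.2],"rotation":[0,0,0],"fingers":-1},{"dp":[0,0.09,-0.2],"rotation":[0,0,0],"fingers":-1},{"dp":[0,0.09,-0.2],"rotation":[0,0,0],"fingers":-1}]'; python3 tins.py w9
python3 - <<'E'
from h import *
from cell import arm
np.set_printoptions(precision=4,suppress=True)
cv2.imwrite("pics/s9.png",cv2.resize(arm.get_image("side")[100:330,170:370],None,fx=2.6,fy=2.6))
P=arm.camera_params("wrist");im=cv2.imread("pics/w9.png")
E
```

```text
clock: 47.18
position: [0.5904, -0.2744, 0.2006]
ee_rot: [-2.482, -1.923, 0.001]
force: [-0.7, -0.1, -1.2]
width: 0.995
[476.5  41.1] [[ 0.5053 -0.0022  0.064 ]] [11. 40.]
[254.4  48.6] [[ 0.4593 -0.2418  0.064 ]] [11. 41.]
[479.6 123.1] [[ 0.5953 -0.0089  0.064 ]] [10. 39.]
[254.1 135.1] [[ 0.5467 -0.2648  0.064 ]] [10. 39.]
```

View pics/w9.png

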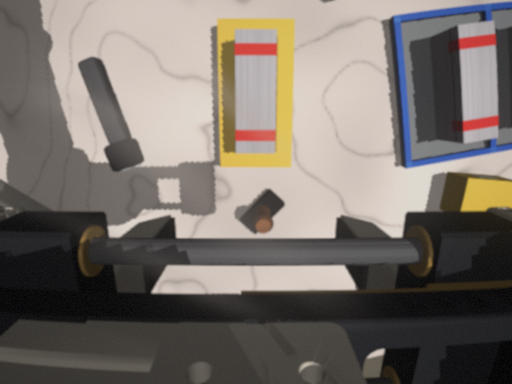

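View pics/s9.png

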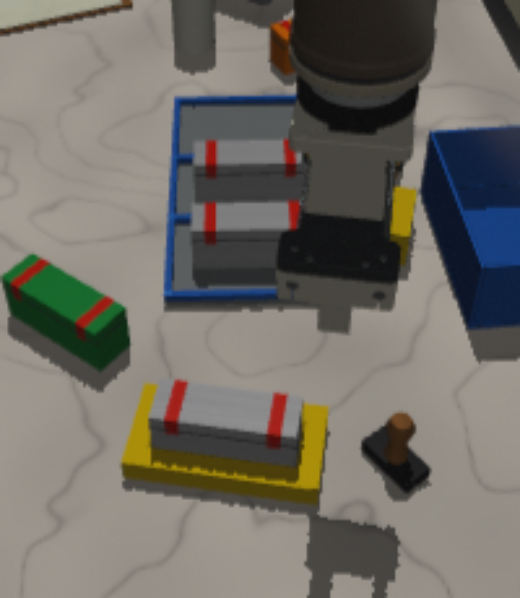

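```bash
python3 -c "
from cell import arm
print(arm.observe()['clock'],arm.observe()['force']); print(arm.sign_off())"
```

```text
47.275 [0.0699121  0.64793862 0.39436987]
the job is handed in; nothing more can be done
None
```

I found that tin 3 is the rattling one and seated it in the yellow nest. I handed the job in at 47.3 s of the 72 s allowed. Tins 1 and 2 are back in their own bays.

- **Which tin:** I rocked each tin about ±0.3 rad lengthways and levelled it. For tins 1 and 2 the wrist torque changed by only about 0.007 N m between the two ends. For tin 3 it shifted by 0.06–0.07 N m, and a longer 0.4 rad tilt gave the shift again. A full 90 mm run of the ball should give about 0.106 N m, so the reading fell short. I relied on the repeat and on ruling out the other two.
- **Placing:** The tin went in with no sideways resistance and touched down at the expected height.
- **Final check:** The last picture puts the seals 90.4 mm apart when cast onto the home lid height, as they were in the tray. The tin's centre is within about 1 mm of the pocket centre. Tins 1 and 2 stand upright and the nearby bystanders look undisturbed. The gripper hid part of the scene, so I could not see every bystander at the end.
- **Disagreement:** The real fingertips sit about 34 mm above the reported tool point. My first two closes therefore shut on air above tin 1; the tin did not move. After that I worked from the camera-measured tip height.

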